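# Uncover the bench nitrogen manifold and push the tagged valve shut

### The arm

A 6-joint arm with a two-finger parallel gripper is mounted at the origin on a cart in front of the work surface, level with it; the furniture and walls round the work are solid. World frame = base frame: x ahead of the robot, y to its left, z up, the work surface at z = 0. Lengths are in m, angles in rad, forces in N, time in s.
With the tool pointing down it reaches from about 0.325 to 1 m from the base axis. Payload 5.1 kg.
Tool frame: the origin (TCP) lies on the centre line of the jaws, within the pads' length; the fingertips stand 19 mm ahead of it and the grasp point (between the pads) is the TCP; z points along the fingers, y is the direction in which the jaws open and shut (so a half turn about z gives the same grasp; the last joint's range is limited). The gripper opens to 85 mm and grips with 20 to 120 N. Pads are 22 mm wide; open, the fingers measure 114 mm over their backs; the gripper's body (76 mm by 85 mm) begins 54 mm behind the grasp point. The pads swing forward as they close: fully open they stand 13 mm farther back than shut.
Start: joints at [1.136, 0.124, 1.65, -0, 1.367, -0.083], TCP at [0.224, 0.61, 0.25] pointing down, gripper open.
Joint ranges: [-2.61, 2.61], [-1.02, 2.33], [0.03, 2.71], [-1.35, 4.49], [0.32, 2.68], [-2.91, 2.91]. Speed limits (rad/s): [2.57, 2.57, 3.14, 3.14, 3.14, 3.14].

### API

Orientations are given as a unit quaternion [x, y, z, w].
In Python, from bench import env, viewer gives the robot as it stands. The module is installed in compiled form; this text tells all that it offers.
- The arm moves only by the tool move_arm, never from a script. Its argument "increments" is one flat list of numbers, 7 for each row, row after row: the turn, a rotation vector about the world's x, y, z in degrees, then the shift along the world's x, y, z in m, then the closure, from 0 (fully open) to 1 (shut). In form: [wx, wy, wz, dx, dy, dz, fingers, wx, wy, wz, dx, dy, dz, fingers, ...]. A call has 1 to 5 rows; each row is the pose to reach, as a shift and turn from the pose commanded when the call began; what a row does not reach only later rows make up. A row lasts 1/10 s, in which the tool goes at most 50 mm and 8.59 degrees, less where a joint would pass 70% of its speed; a pose out of reach is approached as far as the arm can. A call with a gripper value outside its range is refused whole. The fingers move at their own pace and stop on an object; "grip_force" is the grip in N (left out, the last holds). Time passes only in rows, so rows that repeat a pose let the fingers close. It gives the time, the measured TCP pose, the force and the opening at its end, in the units of the state.
- env.observe(): the state, without advancing time (a new reading comes with each control period).
- viewer.get_image(name): name is "side" or "top"; returns a dict with "frame" (384x512x3 uint8, red, green, blue), "vfov" (degrees; the focal length in pixels is half the picture's height over the tangent of half this angle, whatever the lens; pixels are square), "cx", "cy" (the principal point, pixels), "k1" (the pictures are not rectified: a ray, as slopes to the right and down, at radius r is drawn at 1 + k1 r^2 times it, then the intrinsics apply), "R" (3x3) and "t" (3): a world point X has camera coordinates R X + t. Camera axes: x right, y down, z forward; pixel columns grow to the right and rows downward; lengths in m; the calibration is good to about 2 mm. A picture is of the moment at which its call begins. There is no depth.
- env.sign_off(): hands the job in, once; it reports no verdict.
The state is a dict: "time": time; "joints": joint angles; "qd": joint speeds; "tau": joint torques, N m; "position": TCP position; "ee_rot": TCP orientation; "wrist_force": force on the tool from outside, world axes, zero at the start; "moment": the same for the moment, N m; "opening": opening from 0.0 (shut) to 1.0 (fully open).
Only numpy, scipy, OpenCV 4.12 (cv2) and the standard library are available. Lean on these libraries where they do the work, as an engineer would, in place of code of your own. Each camera call takes 0.05 s, during which the arm holds its last target.

### The job

The nitrogen branch with the tagged valve has to be isolated before its line is changed. Push the loose cover plate of the grey manifold box by its upright flange along its track as far as it goes, so that both valve levers lie open to view, then push the lever with the round tag disc on its end clockwise to its stop, so that it lies fully across its pipe. Do it all by pushing gently with the shut fingertips: do not squeeze the flange, do not lift or tilt the cover out of its track, do not turn the plain lever, do not disturb the things lying round the box, and leave the cover open at the end.

Things in the scene. Friction and masses are not known exactly. Their poses are not given: they have to be found in the camera images.
- manifold: Grey manifold box, fixed to the bench: 151 (x) x 390 (y) x 62 mm high; origin at the centre of its underside, long side along its own y. Its +y half (left, seen from the robot) is a bay with two valves, hidden at first by the cover; its -y half a fixed deck level with the rim. Guide and stop strips round the rim rise to 70 mm. A pressure gauge (top at 115 mm) stands at the far side at y = -135 mm.
- bay (a point): Centre of the bay's mouth, at rim height 62 mm: the bay is 128 x 179 mm, y = +5 to +184 mm in the box's frame. In it two quarter-turn valves stand at x = +12 mm, one at y = +54, the other at y = +130 mm; either may be the tagged one. Their pipes run along the box's x, pipe tops 36 mm above the bench.
- cover: Loose plain aluminium cover plate, 142 (x) x 184 (y) x 4 mm, 0.5 kg, lying in the track on rim and deck, 2 mm play each side; origin at the centre of its underside, axes as the box's. In the box's frame it starts at y = +75 to +97 mm (over the bay) and slides toward -y to the stop at y = -99 mm. It takes about 2 to 6 N. It could be lifted out, and must not be.
- flange (a point): Centre of the cover's upright push flange, 15 mm above the cover's underside: a wall 110 mm wide (x), 5 mm thick (y), its top 87 mm above the bench and 21 mm above the plate, standing 68 mm toward +y from the cover's centre, 24 mm inside the cover's +y edge. Push on its +y face, toward the box's -y.
- tag_lever (a joint): Angle of the tagged lever, rad: 0 = open, along its pipe, pointing to the box's -x (toward the robot); grows as it turns clockwise seen from above; 1.57 = shut, against the stop, pointing to the box's +y. Starts at 0 to 0.3. Stiff (0.1 N m, about 3 N at the disc); stays where it is left.
- tag_stem (a point): Turning axis of the tagged lever, at mid-thickness of the lever, 49 mm above the bench; fixed in the box. The valve body below reaches 42 mm above the bench within 10 mm of this axis and 37 mm within 18 mm; a nut on the axis reaches 56 mm.
- tag_end (a point): Centre of the round tag disc at the end of the tagged lever: disc 28 mm across, 6 mm thick (46 to 52 mm above the bench), 36 mm from the turning axis; the bar between is 10 mm wide and just as thick. Same aluminium as the plain lever.
- plain_end (a point): A point on the plain lever 36 mm from its own turning axis: the lever is a bar 10 mm wide and 50 mm long with a rounded end and no disc, at the same height. It belongs to the branch that stays in use, stands open or nearly so (0 to 0.2 rad), and must not be turned.
- coax_link: Short coaxial jumper with two gold connectors, 9 x 82 x 8 mm, lying behind the box; origin at the centre of the underside. Bystander.
- label_tape: Roll of white tape, 52 mm across, 18 mm high, lying flat behind the box; origin at the centre of the underside. Bystander.
- marker: Marker pen with a blue cap, 12 x 126 x 13 mm, lying behind the box; origin at the centre of the underside. Bystander.
- wrist_strap: Coiled wrist strap, 67 x 73 x 24 mm, lying behind the box; origin at the centre of the underside. Bystander.
- usb_stick: Black memory stick, 18 x 51 x 9 mm, lying behind the box; origin at the centre of the underside. Bystander.

How it is judged:
On the way, in this order (a step that is already met when the one before it is completed fails the run):
1. the cover has been pushed along its track to the end, the valves lie open to view (y of cover in the frame of manifold below -0.087 m), for 0.2 s.
2. the tagged lever has been pushed shut (value of joint tag_lever above 1.45 rad), for 0.2 s.
At the end, for the whole second after the job is handed in: The cover lies flat and still in its track, pushed to within 12 mm of the far stop; the tagged lever is shut to within 0.12 rad (7 degrees) of its stop; the end of the plain lever is within 10 mm of where it was (y of cover in the frame of manifold below -0.087 m and value of joint tag_lever above 1.45 rad and z of cover in the frame of manifold below 0.067 m and angle between cover's own z axis and vertical below 0.05 rad and linear speed of cover below 0.02 m/s and distance of plain_end from where it was at the start of the episode below 0.01 m); the robot touches nothing.
It fails at once if the cover is lifted or tilted out of its track (12 mm up, or 0.12 rad) (z of cover in the frame of manifold above 0.074 m or angle between cover's own z axis and vertical above 0.12 rad).
It fails at once if the cover is squeezed or rammed (fingers on it with over 40 N) (contact force between the fingers and cover above 40 N).
It fails at once if the plain lever is turned (its end moves more than 10 mm) (distance of plain_end from where it was at the start of the episode above 0.01 m).
It fails at once if one of the things lying round the box is moved more than 25 mm (distance of any of coax_link, label_tape, marker, wrist_strap, usb_stick from where it was at the start of the episode above 0.025 m).
It also fails if it takes over 53 s, if anything falls off the work surface, if the arm or the gripper's body presses on something with over 40 N, if the wrist force passes 120 N, or if a joint passes its speed limit or range.

## Working session

There is one attempt and no reset: what is moved stays moved. The work goes in short steps, Python scripts to look and compute and a tool call to move; the robot and the scene stay as the last step left them, time stands still between calls to the robot, and variables do not carry over. Pictures are saved under pics/ and viewed, and the job is handed in when it is done.

Besides the shell and the picture viewer there is one more tool, called after "Call:" as a command line: name --argument value ..., lists and objects as JSON in quotes. move_arm: Moves the arm, as the interface text tells. Its arguments: {"type":"object","properties":{"increments":{"type":"array","items":{"type":"number"}},"grip_force":{"type":"number"}},"required":["increments"]}

```bash
mkdir -p pics; cat > h.py <<'E'
import numpy as np, cv2
from bench import env, viewer
def snap(name,fn):
    d=viewer.get_image(name); np.savez('pics/'+fn+'.npz',**{k:np.array(v) for k,v in d.items()})
    cv2.imwrite('pics/'+fn+'.png',cv2.cvtColor(d['frame'],cv2.COLOR_RGB2BGR)); return d
def load(fn): return np.load('pics/'+fn+'.npz')
def crop(fn,x0,y0,x1,y1,s,out):
    im=cv2.imread('pics/'+fn+'.png')[y0:y1,x0:x1]; cv2.imwrite('pics/'+out+'.png',cv2.resize(im,None,fx=s,fy=s,interpolation=cv2.INTER_CUBIC))
def KD(d):
    f=192/np.tan(np.radians(float(d['vfov']))/2)
    return np.array([[f,0,float(d['cx'])],[0,f,float(d['cy'])],[0,0,1]]),np.array([float(d['k1']),0,0,0])
def pix2w(d,uv,z):
    K,D=KD(d); p=cv2.undistortPoints(np.array(uv,float).reshape(-1,1,2),K,D).reshape(-1,2)
    R=np.array(d['R']);t=np.array(d['t']).ravel(); C=-R.T@t
    r=np.c_[p,np.ones(len(p))]@R
    z=np.broadcast_to(z,len(p)); return C+r*((z-C[2])/r[:,2])[:,None]
def w2pix(d,X):
    K,D=KD(d); return cv2.projectPoints(np.array(X,float).reshape(-1,1,3),cv2.Rodrigues(np.array(d['R']))[0],np.array(d['t'],float).ravel(),K,D)[0].reshape(-1,2)
E
python3 -c "
from h import *
for n in ['top','side']:
    d=snap(n,n+'0'); print(n,d['vfov'],d['k1'],-np.array(d['R']).T@np.array(d['t']).ravel())
print(env.observe())"
```

```text
top 49.43365422113804 -0.00942072929919633 [0.56888689 0.14025518 0.94088101]
side 54.28437917322056 -0.10339797584302454 [0.5337592  0.89707588 0.42995263]
{'time': 0.1, 'joints': array([ 1.13640669e+00,  1.24447150e-01,  1.65155391e+00,  1.25803536e-05,
        1.36749789e+00, -8.26049025e-02]), 'qd': array([-4.67943986e-04, -3.09811207e-03, -3.83439673e-03, -4.92174624e-04,
       -4.26060887e-04,  3.94843776e-05]), 'tau': array([ 4.66254987e-04, -4.24931574e+01, -3.66652966e+01, -1.09477696e-04,
        3.95859126e-03, -3.52681809e-05]), 'position': array([0.22378003, 0.60970878, 0.24916147]), 'ee_rot': array([ 1.74987982e-01,  9.84570108e-01, -9.19909627e-04, -2.49607265e-04]), 'wrist_force': array([ 0.40468904, -0.22629096,  0.23358685]), 'moment': array([-0.01511055, -0.05514142, -0.00785173]), 'opening': 1.000735652374324}
```

View pics/top0.png

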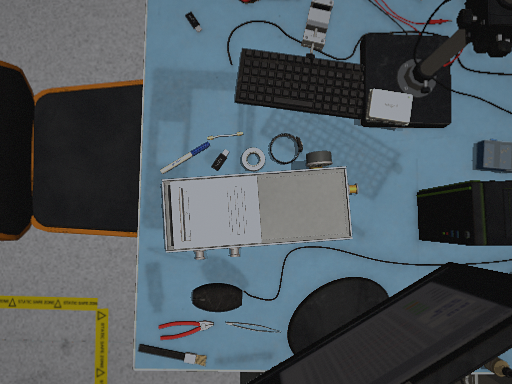

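View pics/side0.png

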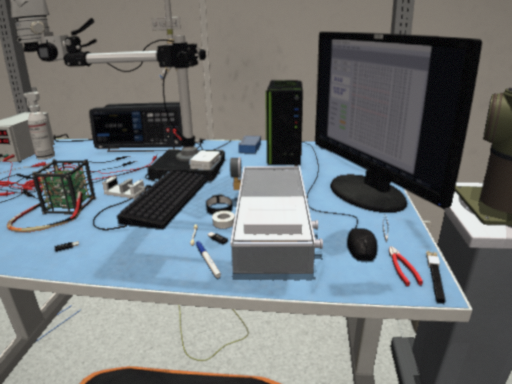

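```bash
python3 -c "
from h import *
crop('top0',150,155,370,270,3.6,'c1')
d=load('top0')
print(pix2w(d,[[256,192],[162,180],[350,167],[170,248]],.07))"
```

```text
[[ 0.63184854  0.13303342  0.07      ]
 [ 0.65414544  0.33019347  0.07      ]
 [ 0.68761061 -0.06443436  0.07      ]
 [ 0.51303958  0.30938817  0.07      ]]
```

View pics/c1.png

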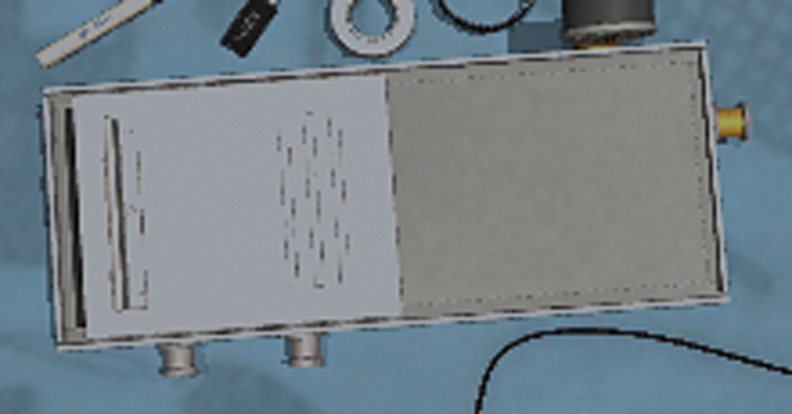

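```bash
cat >> h.py <<'E'
def fitbox(d,uv,dims=(.151,.390),z=.07):
    from scipy.optimize import least_squares
    a,b=dims[0]/2,dims[1]/2
    L=np.array([[a,b],[a,-b],[-a,-b],[-a,b]])  # far-left, far-right, near-right, near-left
    def P(p):
        c,s=np.cos(p[2]),np.sin(p[2]); return np.c_[L@np.array([[c,s],[-s,c]])+p[:2],np.full(4,z)]
    r=least_squares(lambda p:(w2pix(d,P(p))-uv).ravel(),[.59,.13,0.08]); return r.x,r.fun.reshape(-1,2)
def b2w(p,X):
    X=np.atleast_2d(np.array(X,float)); c,s=np.cos(p[2]),np.sin(p[2]); Y=X.copy(); Y[:,:2]=X[:,:2]@np.array([[c,s],[-s,c]])+p[:2]; return Y
def w2b(p,X):
    X=np.atleast_2d(np.array(X,float)); c,s=np.cos(p[2]),np.sin(p[2]); Y=X.copy(); Y[:,:2]=(X[:,:2]-p[:2])@np.array([[c,-s],[s,c]]); return Y
E
python3 -c "
from h import *
d=load('top0')
f=lambda q:(np.array(q,float)+.5)/3.6-.5+[150,155]
uv=f([[44,88],[705,42],[728,298],[58,348]])
p,r=fitbox(d,uv);print(p,np.degrees(p[2]));print(r)
print('cover far-left/near-left/right edges',w2b(p,pix2w(d,f([[72,97],[87,336],[388,76],[402,314]]),.066)))
print('flange top ends',w2b(p,pix2w(d,f([[108,120],[123,310],[117,119],[130,308]]),.087)))
q=b2w(p,[[.0755,.195,.07],[.0755,-.195,.07],[-.0755,-.195,.07],[-.0755,.195,.07],[.0755,.195,0],[-.0755,.195,0]])
s=load('side0');print(w2pix(s,q))
"
python3 -c "
from h import *
crop('side0',215,150,345,285,5,'s1')"
```

```text
[0.59780419 0.13140363 0.08617421] 4.9374183566761785
[[-0.77917634 -0.09313956]
 [ 0.71541527 -0.39880891]
 [ 0.66970314  0.28339533]
 [-0.5896548   0.15180859]]
cover far-left/near-left/right edges [[ 0.06922315  0.17822266  0.066     ]
 [-0.0698343   0.17753046  0.066     ]
 [ 0.06840306 -0.00682195  0.066     ]
 [-0.07042205 -0.00488483  0.066     ]]
flange top ends [[ 0.05228976  0.15453974  0.087     ]
 [-0.05574613  0.15244957  0.087     ]
 [ 0.05249503  0.14939862  0.087     ]
 [-0.05491055  0.14844536  0.087     ]]
[[229.37631349 241.78349038]
 [243.23137223 165.73681695]
 [298.36875652 165.46498098]
 [313.53819535 241.94459886]
 [231.20552286 273.37177785]
 [311.64465926 273.75075319]]
```

View pics/s1.png

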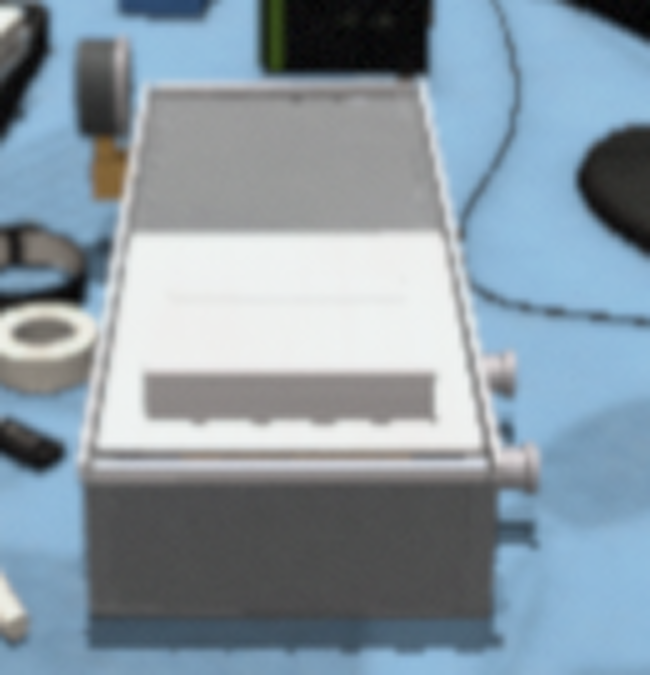

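```bash
cat >> h.py <<'E'
def ray(d,uv):
    K,D=KD(d); p=cv2.undistortPoints(np.array(uv,float).reshape(-1,1,2),K,D).reshape(2)
    R=np.array(d['R']);t=np.array(d['t']).ravel(); r=np.r_[p,1]@R; return -R.T@t,r/np.linalg.norm(r)
def tri(d1,u1,d2,u2):
    a,r=ray(d1,u1);b,q=ray(d2,u2)
    s=np.linalg.lstsq(np.c_[r,-q],b-a,rcond=None)[0]; A=a+s[0]*r;B=b+s[1]*q; return (A+B)/2,np.linalg.norm(A-B)
E
python3 -c "
from h import *
t=load('top0');s=load('side0')
print('stand base',pix2w(t,[[288,310],[335,280],[388,295]],.0))
print('stand base side',pix2w(s,[[330,190],[407,205],[370,212]],.0))
for u in [(453,262),(430,290),(245,384)]:
  for v in [(318,32),(325,142),(480,40),(452,207)]:
    print(u,v,tri(t,u,s,v))
"
python3 -c "
from h import *
crop('top0',230,230,512,384,2.8,'m1')"
```

```text
stand base [[ 0.375421    0.05776047  0.        ]
 [ 0.44247635 -0.0467296   0.        ]
 [ 0.41074784 -0.16540378  0.        ]]
stand base side [[ 0.44949651 -0.06865974  0.        ]
 [ 0.25703153  0.01014612  0.        ]
 [ 0.35870599  0.05686753  0.        ]]
(453, 262) (318, 32) (array([ 0.51028182, -0.11517457,  0.41080595]), np.float64(0.023160141573181414))
(453, 262) (325, 142) (array([ 0.47471886, -0.27695473,  0.07456168]), np.float64(0.034656475716358645))
(453, 262) (480, 40) (array([ 0.34766394, -0.01907641,  0.42731153]), np.float64(0.39014414099219324))
(453, 262) (452, 207) (array([ 0.28859682, -0.20620088, -0.02430962]), np.float64(0.45035923961124674))
(430, 290) (318, 32) (array([ 0.49342764, -0.08408317,  0.41309786]), np.float64(0.012866781211767504))
(430, 290) (325, 142) (array([ 0.44942253, -0.21929264,  0.09453677]), np.float64(0.02367181692089935))
(430, 290) (480, 40) (array([ 0.32785643, -0.01421049,  0.41024104]), np.float64(0.3476369273123845))
(430, 290) (452, 207) (array([ 0.24699551, -0.20594059, -0.0618852 ]), np.float64(0.3688436854660572))
(245, 384) (318, 32) (array([0.44798565, 0.14389467, 0.43876615]), np.float64(0.12752521049943477))
(245, 384) (325, 142) (array([0.40091075, 0.15176727, 0.23797967]), np.float64(0.18102526780572453))
(245, 384) (480, 40) (array([0.29099434, 0.17223064, 0.38658963]), np.float64(0.13935487904374466))
(245, 384) (452, 207) (array([0.22170417, 0.15391701, 0.06466576]), np.float64(0.03341483921771815))
```

View pics/m1.png

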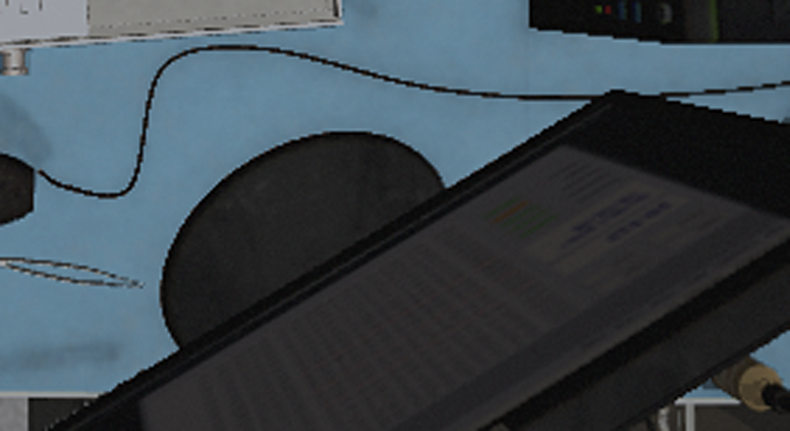

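```bash
python3 -c "
from h import *
t=load('top0');s=load('side0')
for z in (.40,.41,.43):
  print(z,pix2w(t,[[450,263],[245,384],[300,351]],z)[:,:2].tolist(),pix2w(s,[[318,32],[480,40]],z)[:,:2].tolist())
p=np.array([.59780419,.13140363,.08617421])
F=b2w(p,[[0,.154,.087]]);print('flange face',F)
print('tool target 22mm before',b2w(p,[[0,.154+.0145+.02,.087]]))
print('end', b2w(p,[[0,-.099+.0705+.0145,.087]]))
"

```

```text
0.4 [[0.5196146164391579, -0.11642163827002083], [0.3652856766746215, 0.14622884233489125], [0.4066855267520304, 0.0771464887171397]] [[0.4764659355581997, -0.758320138004755], [0.08588599605808855, -0.13540637107368114]]
0.41 [[0.520525579640832, -0.11167610623137492], [0.3690499280882631, 0.14611839906961188], [0.40968436304402783, 0.07831326452388422]] [[0.4955938944714539, -0.2056487488196138], [0.2354131801889609, 0.20929869836354853]]
0.43 [[0.5223475060441805, -0.10218504215408308], [0.3765784309155462, 0.14589751253905314], [0.41568203562802264, 0.08064681613737326]] [[0.5338498122979625, 0.8996940295506746], [0.5344675484507074, 0.8987088372380116]]
flange face [[0.58454978 0.28483218 0.087     ]]
tool target 22mm before [[0.58158045 0.31920416 0.087     ]]
end [[0.59900914 0.11745558 0.087     ]]
```

Call:
move_arm --increments '[0,0,8,0,0,0.04,1,0,0,16,0,0,0.08,1,0,0,25.1,0,0,0.12,1,0,0,25.1,0,0,0.15,1,0,0,25.1,0,0,0.15,1]' --grip_force 20

```text
time: 0.6
position: [0.2245, 0.6113, 0.4069]
ee_rot: [-0.043, 0.999, 0.004, 0.002]
wrist_force: [-0.0, -0.8, 0.1]
opening: 0.145
```

```bash
python3 -c "
from h import *
o=env.observe();print(o)"
```

```text
{'time': 0.6, 'joints': array([ 1.13643856e+00,  7.08865706e-02,  1.44886043e+00, -1.74341415e-06,
        1.61197308e+00, -5.20685902e-01]), 'qd': array([-0.00159281,  0.02640345,  0.08058177, -0.00140736, -0.02869463,
        0.00726286]), 'tau': array([-1.10708561e-01, -3.85283089e+01, -3.60368407e+01, -5.12527928e-03,
        1.57481795e-01, -5.54357737e-02]), 'position': array([0.22451154, 0.61132607, 0.40691633]), 'ee_rot': array([-0.0431501 ,  0.99905641,  0.00438368,  0.00226938]), 'wrist_force': array([-0.00473218, -0.81486211,  0.0744439 ]), 'moment': array([-0.02421559, -0.02155073,  0.00392339]), 'opening': 0.1447963627476149}
```

Call:
move_arm --increments '[0,0,0,0.04,0,0,1,0,0,0,0.08,-0.02,0,1,0,8,0,0.12,-0.04,0,1,0,8,0,0.15,-0.06,0,1,0,8,0,0.15,-0.06,0,1]'

```text
time: 1.1
position: [0.3781, 0.5474, 0.3973]
ee_rot: [-0.04, 0.997, 0.001, -0.071]
wrist_force: [-0.5, 0.7, 0.1]
opening: -0.002
```

```bash
python3 -c "
from h import *
o=env.observe();print(o)
snap('side','side1')"
```

```text
{'time': 1.1, 'joints': array([ 0.84561768,  0.15701466,  1.37523509,  0.10448778,  1.70492719,
       -0.79552524]), 'qd': array([ 0.07319132, -0.01871936,  0.00357731,  0.04914471,  0.00101596,
        0.03170465]), 'tau': array([ -1.7133303 , -44.97688293, -38.04068327,   0.06681063,
         0.2977687 ,  -0.19902434]), 'position': array([0.37812628, 0.54743174, 0.39734952]), 'ee_rot': array([-0.0395782 ,  0.99672001,  0.00128536, -0.07057718]), 'wrist_force': array([-0.45526928,  0.702844  ,  0.10808777]), 'moment': array([-0.0038649 , -0.07029708,  0.003896  ]), 'opening': -0.0015793926755395251}
```

View pics/side1.png

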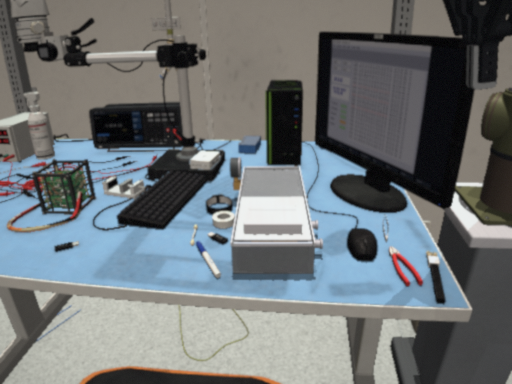

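```bash
cat > kin.py <<'E'
import numpy as np
from scipy.spatial.transform import Rotation as R
from scipy.optimize import least_squares
def pts(q,P):
    d1,L1,L2,L3,a1,a3=P
    A=R.from_euler('Z',q[0]); B=A*R.from_euler('Y',q[1]); C=B*R.from_euler('Y',q[2]); D=C*R.from_euler('Z',q[3])*R.from_euler('Y',q[4])
    S=np.array([0,0,d1])+A.apply([a1,0,0]); E=S+B.apply([0,0,L1]); W=E+C.apply([a3,0,L2]); T=W+D.apply([0,0,L3]); return S,E,W,T
data=[([1.13640669e+00,1.24447150e-01,1.65155391e+00,1.2e-05,1.36749789e+00],[0.22378003,0.60970878,0.24916147]),
([1.13643856e+00,7.08865706e-02,1.44886043e+00,0,1.61197308e+00],[0.22451154,0.61132607,0.40691633]),
([0.84561768,0.15701466,1.37523509,0.10448778,1.70492719],[0.37812628,0.54743174,0.39734952])]
def fit(data,a1=0,free=4):
    x0=[.3,.45,.5,.3,0,0]
    f=lambda x:np.concatenate([pts(q,np.r_[x,np.zeros(6-free)] )[3]-p for q,p in data])
    r=least_squares(f,x0[:free]); return np.r_[r.x,np.zeros(6-free)],np.abs(r.fun).max()
E
python3 -c "
from kin import *
for n in (4,5,6):
  P,e=fit(data,free=n);print(P.round(4),e)
  print(pts(data[2][0],P))"
```

```text
[0.1974 0.8356 0.5785 0.6558 0.     0.    ] 0.057684088203793255
(array([0.        , 0.        , 0.19743088]), array([0.08666639, 0.09778756, 1.02276737]), array([0.47006268, 0.5303819 , 1.04505989]), array([0.37773158, 0.52839856, 0.39580263]))
[ 0.1551  0.8902  0.6112  0.6665 -0.039   0.    ] 0.057592878440447
(array([-0.02588493, -0.02920652,  0.15514896]), array([0.06644737, 0.074974  , 1.03444271]), array([0.47154043, 0.53204928, 1.05799678]), array([0.37769913, 0.5300335 , 0.39812   ]))
[ 0.2029  1.1068  0.6107  0.775  -0.0548  0.1557] 0.04865229679632366
(array([-0.03633921, -0.04100232,  0.20288716]), array([0.07844923, 0.08851596, 1.29603396]), array([0.4871925 , 0.54970984, 1.16393703]), array([0.37808126, 0.54736606, 0.39668451]))
```

```bash
cat > kin.py <<'E'
import numpy as np
from scipy.spatial.transform import Rotation as R
from scipy.optimize import least_squares
def pts(q,P,b2=0):
    d1,L1,L2,L3,b,a3=P[:6]
    A=R.from_euler('Z',q[0]); B=A*R.from_euler('Y',q[1]); C=B*R.from_euler('Y',q[2]); D=C*R.from_euler('Z',q[3])*R.from_euler('Y',q[4])
    S=np.array([0,0,d1])+A.apply([0,b,0]); E=S+B.apply([0,0,L1]); W=E+C.apply([a3,0,L2]); T=W+D.apply([0,0,L3]); return S,E,W,T
def ori(q): return R.from_euler('ZYYZYZ',q) if 0 else R.from_euler('Z',q[0])*R.from_euler('Y',q[1]+q[2])*R.from_euler('Z',q[3])*R.from_euler('Y',q[4])*R.from_euler('Z',q[5])
data=[([1.13640669e+00,1.24447150e-01,1.65155391e+00,1.2e-05,1.36749789e+00,-.0826],[0.22378003,0.60970878,0.24916147],[.174988,.98457,-.00092,-.00025]),
([1.13643856e+00,7.08865706e-02,1.44886043e+00,0,1.61197308e+00,-.5206859],[0.22451154,0.61132607,0.40691633],[-.04315,.999056,.00438,.00227]),
([0.84561768,0.15701466,1.37523509,0.10448778,1.70492719,-.7955],[0.37812628,0.54743174,0.39734952],[-.0395782,.99672,.001285,-.070577])]
def fit(data,free=5):
    x0=[.3,.45,.5,.3,0.05,0]
    f=lambda x:np.concatenate([pts(d[0],np.r_[x,np.zeros(6-free)] )[3]-d[1] for d in data])
    r=least_squares(f,x0[:free]); return np.r_[r.x,np.zeros(6-free)],np.abs(r.fun).max()
E
python3 -c "
from kin import *
for d in data: print((R.from_quat(d[2]).inv()*ori(d[0])).as_rotvec(),d[2],ori(d[0]).as_quat())
for n in (5,6):
  P,e=fit(data,free=n);print(P.round(4),e)
  print(pts(data[2][0],P))"
```

```text
[ 8.10191087e-07 -1.24596650e-06 -1.57079161e+00] [0.174988, 0.98457, -0.00092, -0.00025] [-5.72459049e-01  8.19932758e-01 -4.74220777e-04 -8.26825495e-04]
[-8.40401902e-06 -4.58175618e-06 -1.57079654e+00] [-0.04315, 0.999056, 0.00438, 0.00227] [-0.73695131  0.6759278   0.00149586  0.00470416]
[-8.50738018e-07 -3.20588976e-07 -1.57077114e+00] [-0.0395782, 0.99672, 0.001285, -0.070577] [-0.73276495  0.67681071  0.05081388 -0.04899736]
[0.2058 0.3885 0.6178 0.2174 0.0549 0.    ] 0.0054502350130202215
(array([-0.04112124,  0.03644461,  0.20575929]), array([-0.00082746,  0.08190895,  0.58948277]), array([0.40863535, 0.54391471, 0.61329092]), array([0.3780259, 0.5432572, 0.3980502]))
[0.2232 0.4524 0.6131 0.2565 0.0536 0.0424] 2.693812885534719e-07
(array([-0.04011311,  0.03555113,  0.22320014]), array([0.00680798, 0.08849321, 0.67003645]), array([0.41423991, 0.54820748, 0.65129472]), array([0.37812628, 0.54743173, 0.39734951]))
```

```bash
cat >> kin.py <<'E'
P=fit(data,6)[0]
def ik(T,Rm,q0):
    f=lambda q:np.r_[pts(q,P)[3]-T,0.3*((Rm.inv()*ori(q)*R.from_euler('Z',np.pi/2)).as_rotvec())]
    r=least_squares(f,q0,bounds=([-2.61,-1.02,.03,-1.35,.32,-2.91],[2.61,2.33,2.71,4.49,2.68,2.91])); return r.x,np.abs(r.fun).max()
M0=np.array([.522,-.112]);M1=np.array([.277,.305])
def clear(q):
    S,E,W,T=pts(q,P)
    def cross(a,b):
        for s in np.linspace(0,1,400):
            p=a+s*(b-a)
            if np.cross(M1-M0,p[:2]-M0)<0: return s,p.round(3)
    return cross(E,W)
E
python3 -W ignore -c "
from kin import *
ez=R.from_quat([0,1,0,0])
q0=np.array(data[2][0])
for T in ([.58,.32,.3],[.58,.32,.091],[.60,.12,.091],[.575,.2,.065],[.575,.3,.065]):
  # jaw y along box y: yaw
  for tilt in (0,-12):
    Rm=R.from_euler('z',4.94,degrees=True)*R.from_quat([0,1,0,0])
    Rm=R.from_rotvec(np.radians(tilt)*np.array([0,1,0]))*Rm
    q,e=ik(np.array(T),Rm,q0);S,E,W,_=pts(q,P);print(T,tilt,q.round(2),round(e,5),'E',E.round(3),'W',W.round(3),'cross',clear(q))
"
```

```text
[0.58, 0.32, 0.3] 0 [ 0.42  0.13  1.57 -0.    1.45 -1.23] 0.0 E [0.03  0.072 0.672] W [0.58  0.32  0.557] cross (np.float64(0.5538847117794485), array([0.334, 0.209, 0.608]))
[0.58, 0.32, 0.3] -12 [ 0.46  0.03  1.68 -0.1   1.25 -1.18] 0.0 E [-0.013  0.053  0.675] W [0.527 0.32  0.551] cross (np.float64(0.6290726817042607), array([0.327, 0.221, 0.597]))
[0.58, 0.32, 0.091] 0 [ 0.42  0.29  1.74 -0.    1.11 -1.23] 0.0 E [0.096 0.102 0.657] W [0.58  0.32  0.348] cross (np.float64(0.49122807017543857), array([0.334, 0.209, 0.505]))
[0.58, 0.32, 0.091] -12 [ 0.46  0.2   1.85 -0.12  0.9  -1.13] 0.0 E [0.059 0.089 0.666] W [0.527 0.32  0.342] cross (np.float64(0.5739348370927317), array([0.327, 0.221, 0.48 ]))
[0.6, 0.12, 0.091] 0 [ 0.11  0.19  1.86 -0.    1.09 -1.55] 0.0 E [0.079 0.063 0.668] W [0.6   0.12  0.348] cross (np.float64(0.6140350877192982), array([0.399, 0.098, 0.471]))
[0.6, 0.12, 0.091] -12 [ 0.12  0.09  1.98 -0.03  0.86 -1.52] 0.0 E [0.033 0.058 0.674] W [0.547 0.12  0.342] cross (np.float64(0.7092731829573935), array([0.397, 0.102, 0.438]))
[0.575, 0.2, 0.065] 0 [ 0.25  0.22  1.88 -0.    1.05 -1.41] 0.0 E [0.081 0.076 0.665] W [0.575 0.2   0.322] cross (np.float64(0.5839598997493733), array([0.369, 0.148, 0.464]))
[0.575, 0.2, 0.065] -12 [ 0.27  0.12  2.   -0.08  0.82 -1.34] 0.0 E [0.039 0.066 0.672] W [0.522 0.2   0.316] cross (np.float64(0.6741854636591478), array([0.364, 0.156, 0.432]))
[0.575, 0.3, 0.065] 0 [ 0.4   0.29  1.78 -0.    1.06 -1.26] 0.0 E [0.1   0.1   0.656] W [0.575 0.3   0.322] cross (np.float64(0.5037593984962405), array([0.339, 0.201, 0.488]))
[0.575, 0.3, 0.065] -12 [ 0.43  0.21  1.9  -0.12  0.85 -1.16] 0.0 E [0.063 0.088 0.666] W [0.522 0.3   0.316] cross (np.float64(0.5864661654135338), array([0.332, 0.212, 0.461]))
```

```bash
python3 -W ignore -c "
from kin import *
q0=np.array(data[2][0])
p=.08617
for T in ([.58,.32,.091],[.60,.12,.091],[.575,.2,.065],[.575,.3,.065]):
  for tilt in (0,10,20,30):
    Rm=R.from_rotvec(np.radians(tilt)*np.array([-np.sin(p),np.cos(p),0]))*R.from_euler('z',4.94,degrees=True)*R.from_quat([0,1,0,0])
    q,e=ik(np.array(T),Rm,q0);S,E,W,_=pts(q,P)
    C=R.from_euler('Z',q[0])*R.from_euler('Y',q[1]+q[2]); E2=E+C.apply([P[5],0,0])
    # perpendicular distance of forearm axis E2-W to monitor top edge line
    a=E2;u=(W-E2)/np.linalg.norm(W-E2);m0=np.r_[M0,.412];v=np.r_[M1-M0,0];v/=np.linalg.norm(v)
    n=np.cross(u,v);n/=np.linalg.norm(n);dist=abs((m0-a)@n)
    print(T,tilt,q.round(2),round(e,5),'E',E.round(2),'W',W.round(3),'cross',clear(q)[1],'dist to top edge',dist.round(3))
"
```

```text
[0.58, 0.32, 0.091] 0 [ 0.42  0.29  1.74 -0.    1.11 -1.23] 0.0 E [0.1  0.1  0.66] W [0.58  0.32  0.348] cross [0.334 0.209 0.505] dist to top edge 0.062
[0.58, 0.32, 0.091] 10 [ 0.4   0.37  1.64  0.06  1.3  -1.27] 0.0 E [0.13 0.11 0.64] W [0.624 0.324 0.344] cross [0.339 0.202 0.518] dist to top edge 0.071
[0.58, 0.32, 0.091] 20 [ 0.38  0.46  1.54  0.1   1.47 -1.3 ] 0.0 E [0.17 0.13 0.63] W [0.667 0.328 0.332] cross [0.342 0.196 0.525] dist to top edge 0.075
[0.58, 0.32, 0.091] 30 [ 0.37  0.56  1.44  0.14  1.65 -1.31] 0.0 E [0.2  0.14 0.61] W [0.708 0.331 0.313] cross [0.344 0.191 0.525] dist to top edge 0.072
[0.6, 0.12, 0.091] 0 [ 0.11  0.19  1.86 -0.    1.09 -1.55] 0.0 E [0.08 0.06 0.67] W [0.6   0.12  0.348] cross [0.399 0.098 0.471] dist to top edge 0.035
[0.6, 0.12, 0.091] 10 [ 0.11  0.28  1.76  0.    1.28 -1.55] 0.0 E [0.12 0.07 0.66] W [0.644 0.124 0.344] cross [0.4   0.097 0.49 ] dist to top edge 0.049
[0.6, 0.12, 0.091] 20 [ 0.11  0.38  1.65  0.01  1.46 -1.55] 0.0 E [0.16 0.07 0.64] W [0.687 0.128 0.332] cross [0.4   0.097 0.502] dist to top edge 0.057
[0.6, 0.12, 0.091] 3
[... 670 characters left out ...]
0.1  0.62] W [0.703 0.211 0.287] cross [0.376 0.138 0.504] dist to top edge 0.053
[0.575, 0.3, 0.065] 0 [ 0.4   0.29  1.78 -0.    1.06 -1.26] 0.0 E [0.1  0.1  0.66] W [0.575 0.3   0.322] cross [0.339 0.201 0.488] dist to top edge 0.045
[0.575, 0.3, 0.065] 10 [ 0.38  0.38  1.68  0.05  1.25 -1.3 ] 0.0 E [0.14 0.11 0.64] W [0.619 0.304 0.318] cross [0.343 0.194 0.504] dist to top edge 0.057
[0.575, 0.3, 0.065] 20 [ 0.36  0.47  1.58  0.09  1.43 -1.33] 0.0 E [0.17 0.12 0.63] W [0.662 0.308 0.306] cross [0.347 0.188 0.513] dist to top edge 0.062
[0.575, 0.3, 0.065] 30 [ 0.35  0.56  1.48  0.13  1.6  -1.34] 0.0 E [0.21 0.13 0.61] W [0.703 0.311 0.287] cross [0.35  0.183 0.515] dist to top edge 0.061
```

Call:
move_arm --increments '[-0.4,3,0,0.03,-0.03,0,1,-0.8,6,0,0.06,-0.06,-0.01,1,-1.2,9,0,0.09,-0.09,-0.03,1,-1.7,11.9,0,0.12,-0.12,-0.05,1,-1.7,11.9,0,0.15,-0.15,-0.07,1]'

```text
time: 1.65
position: [0.5241, 0.3999, 0.3279]
ee_rot: [-0.042, 0.984, -0.008, -0.175]
wrist_force: [-0.1, 0.0, -0.6]
opening: -0.001
```

Call:
move_arm --increments '[0,0,0,0.03,-0.03,-0.03,1,0,0,0,0.055,-0.06,-0.06,1,0,0,0,0.06,-0.08,-0.09,1,0,0,0,0.06,-0.08,-0.11,1,0,0,0,0.06,-0.08,-0.11,1]'

```text
time: 2.15
position: [0.5814, 0.3199, 0.2151]
ee_rot: [-0.041, 0.983, -0.009, -0.177]
wrist_force: [-0.1, 1.2, -0.7]
opening: -0.001
```

```bash
cat >> h.py <<'E'
from scipy.spatial.transform import Rotation as Ro
BP=np.array([.59780419,.13140363,.08617421])
def stat():
    o=env.observe();T=o['position'];Rm=Ro.from_quat(o['ee_rot']).as_matrix();tip=T+.019*Rm[:,2]
    print('t',round(o['time'],2),'TCP',T.round(4),'q',o['joints'].round(3),'tau',o['tau'].round(1),'F',o['wrist_force'].round(2))
    print('TCP box',w2b(BP,T).round(4),'tip box',w2b(BP,tip).round(4),'tool x/y/z in world',Rm.T.round(3).tolist(),'jaw yaw vs box',np.degrees(np.arctan2(Rm[1,1],Rm[0,1])-BP[2])-90)
E
python3 -c "
from h import *
stat()
snap('side','side2');snap('top','top2')"
```

```text
t 2.15 TCP [0.5814 0.3199 0.2151] q [ 0.383  0.362  1.455  0.101  1.667 -1.279] tau [ -1.1 -53.3 -36.5   0.2   0.8  -0. ] F [-0.05  1.17 -0.66]
TCP box [[-2.000e-04  1.892e-01  2.151e-01]] tip box [[-0.0068  0.1892  0.1973]] tool x/y/z in world [[-0.934, -0.078, 0.349], [-0.084, 0.996, -0.002], [-0.348, -0.032, -0.937]] jaw yaw vs box -0.0982885128230464
```

View pics/side2.png

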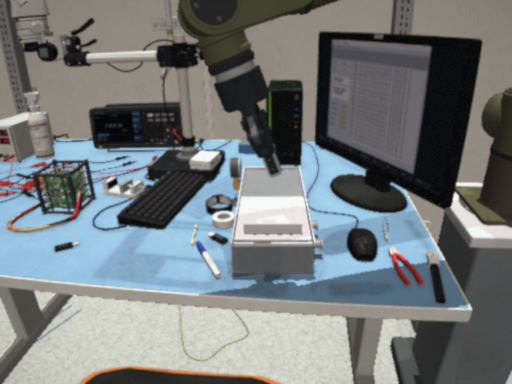

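View pics/top2.png

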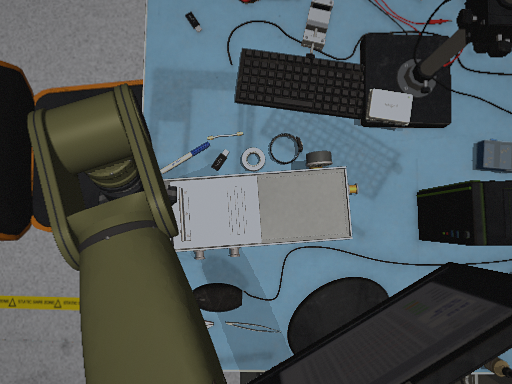

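```bash
python3 -W ignore -c "
from h import *
from kin import *
q=np.array(env.observe()['joints']);S,E,W,T=pts(q,P)
print(T,env.observe()['position'],E,W)
C=R.from_euler('Z',q[0])*R.from_euler('Y',q[1]+q[2]);E2=E+C.apply([P[5],0,0])
for n in ('side2','top2'):
  d=load(n)
  X=np.array([E2+s*(W-E2) for s in (.3,.4,.5,.6,.7,.8,.9,1)])
  print(n);print(np.c_[X,w2pix(d,X)].round(3)); 
  K,_=KD(d);print('f',K[0,0]);print('depth',((X@np.array(d['R']).T)+d['t'])[:,2])
"
python3 -c "
from h import *
crop('side2',160,0,400,120,3.3,'s2')"
```

```text
[0.58301007 0.32129636 0.2201138 ] [0.58301017 0.32129641 0.22011377] [0.1274078  0.10930657 0.64670859] [0.67058165 0.32884106 0.46108529]
side2
[[ 2.84000e-01  1.73000e-01  5.62000e-01  4.54564e+02 -5.46720e+01]
 [ 3.39000e-01  1.95000e-01  5.48000e-01  4.25160e+02 -4.92560e+01]
 [ 3.94000e-01  2.17000e-01  5.33000e-01  3.93592e+02 -4.28750e+01]
 [ 4.50000e-01  2.40000e-01  5.19000e-01  3.59949e+02 -3.55240e+01]
 [ 5.05000e-01  2.62000e-01  5.04000e-01  3.24351e+02 -2.72020e+01]
 [ 5.60000e-01  2.84000e-01  4.90000e-01  2.86950e+02 -1.79150e+01]
 [ 6.15000e-01  3.07000e-01  4.76000e-01  2.47936e+02 -7.67500e+00]
 [ 6.71000e-01  3.29000e-01  4.61000e-01  2.07545e+02  3.49400e+00]]
f 374.5206037851913
depth [0.56940594 0.5619075  0.55440905 0.5469106  0.53941216 0.53191371
 0.52441527 0.51691682]
top2
[[2.84000e-01 1.73000e-01 5.62000e-01 2.09770e+02 5.53239e+02]
 [3.39000e-01 1.95000e-01 5.48000e-01 1.87879e+02 4.76323e+02]
 [3.94000e-01 2.17000e-01 5.33000e-01 1.67974e+02 4.06057e+02]
 [4.50000e-01 2.40000e-01 5.19000e-01 1.49829e+02 3.41728e+02]
 [5.05000e-01 2.62000e-01 5.04000e-01 1.33243e+02 2.82699e+02]
 [5.60000e-01 2.84000e-01 4.90000e-01 1.18042e+02 2.28405e+02]
 [6.15000e-01 3.07000e-01 4.76000e-01 1.04072e+02 1.78349e+02]
 [6.71000e-01 3.29000e-01 4.61000e-01 9.12020e+01 1.32093e+02]]
f 417.1152125471862
depth [0.35650654 0.37473877 0.39297099 0.41120321 0.42943544 0.44766766
 0.46589989 0.48413211]
```

View pics/s2.png

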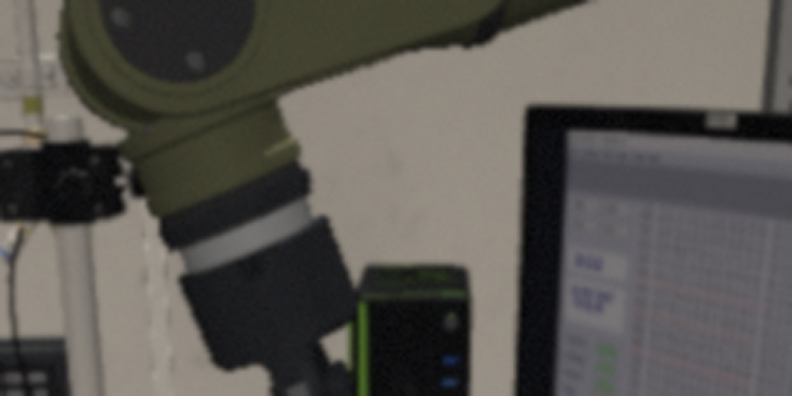

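Call:
move_arm --increments '[0,0,0,0.003,0,-0.03,1,0,0,0,0.006,0,-0.06,1,0,0,0,0.006,0,-0.09,1,0,0,0,0.006,0,-0.11,1,0,0,0,0.006,0,-0.11,1]'

```text
time: 2.75
position: [0.5883, 0.3205, 0.1081]
ee_rot: [-0.042, 0.984, -0.008, -0.175]
wrist_force: [-0.6, -0.1, 0.1]
opening: -0.001
```

```bash
python3 -c "
from h import *
stat()
snap('side','side3');crop('side3',160,0,420,240,3,'s3')"
```

```text
t 2.75 TCP [0.5883 0.3205 0.1081] q [ 0.381  0.464  1.509  0.1    1.508 -1.299] tau [ -0.1 -55.2 -34.2   0.3   0.8  -0. ] F [-0.64 -0.14  0.08]
TCP box [[0.0068 0.1893 0.1081]] tip box [[0.0002 0.1892 0.0902]] tool x/y/z in world [[-0.935, -0.08, 0.345], [-0.085, 0.996, -0.001], [-0.344, -0.031, -0.938]] jaw yaw vs box -0.038863168813477955
```

View pics/s3.png

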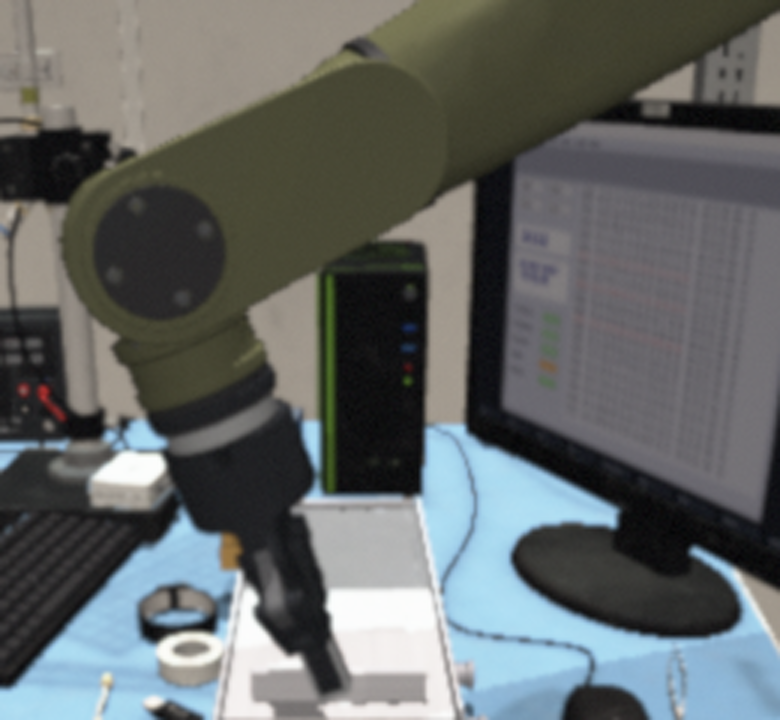

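```bash
python3 -W ignore -c "
from h import *
from kin import *
q=np.array(env.observe()['joints']);S,E,W,T=pts(q,P)
d=load('side3')
A=R.from_euler('Z',q[0]);C=A*R.from_euler('Y',q[1]+q[2])
n=A.apply([0,1,0])
for x,y in [(385,220),(440,195),(500,162),(560,127),(620,92),(700,45),(780,0),(340,50),(400,10)]:
  c,r=ray(d,((x+.5)/3-.5+160,(y+.5)/3-.5))
  X=c+r*((E-c)@n/(r@n)); l=C.inv().apply(X-E); print((x,y),X.round(3),'forearm frame x(down),z(along)',l.round(3))
print(P)
"
```

```text
(385, 220) [0.558 0.281 0.357] forearm frame x(down),z(along) [0.087 0.    0.492]
(440, 195) [0.529 0.269 0.369] forearm frame x(down),z(along) [ 0.088 -0.     0.459]
(500, 162) [0.497 0.256 0.385] forearm frame x(down),z(along) [ 0.086 -0.     0.421]
(560, 127) [0.465 0.244 0.403] forearm frame x(down),z(along) [0.083 0.    0.383]
(620, 92) [0.432 0.23  0.421] forearm frame x(down),z(along) [ 0.08  -0.     0.343]
(700, 45) [0.387 0.213 0.446] forearm frame x(down),z(along) [ 0.076 -0.     0.289]
(780, 0) [0.341 0.194 0.471] forearm frame x(down),z(along) [ 0.072 -0.     0.233]
(340, 50) [0.581 0.29  0.442] forearm frame x(down),z(along) [-0.001 -0.     0.482]
(400, 10) [0.551 0.278 0.461] forearm frame x(down),z(along) [-0.006  0.     0.446]
[0.22320014 0.45240152 0.61309987 0.25650139 0.05359985 0.04240028]
```

```bash
cat >> kin.py <<'E'
def mclear(q):
    S,E,W,T=pts(q,P);C=R.from_euler('Z',q[0])*R.from_euler('Y',q[1]+q[2])
    best=9
    for z in np.linspace(.1,.5,41):
        xu=.072+.0625*(z-.233); r=.047+(.46-z)*.07; c=E+C.apply([xu-r,0,z])
        m0=np.r_[M0,.414];v=np.r_[M1-M0,0];t=np.clip((c-m0)@v/(v@v),0,1);best=min(best,np.linalg.norm(c-m0-t*v)-r)
    return best
E
python3 -W ignore -c "
from kin import *
q0=np.array(data[2][0])
p=.08617
for T in ([.586,.32,.1],[.605,.12,.1],[.605,.12,.105],[.58,.17,.065],[.58,.2,.065],[.58,.25,.065]):
  for tilt,ty in ((0,0),(10,0),(20,0),(25,0),(30,0),(20,15)):
    Rm=R.from_rotvec(np.radians(ty)*np.array([np.cos(p),np.sin(p),0]))*R.from_rotvec(np.radians(tilt)*np.array([-np.sin(p),np.cos(p),0]))*R.from_euler('z',4.94,degrees=True)*R.from_quat([0,1,0,0])
    q,e=ik(np.array(T),Rm,q0)
    print(T,tilt,ty,round(e,5),'clear',mclear(q).round(4))
"
```

```text
[0.586, 0.32, 0.1] 0 0 0.0 clear 0.0294
[0.586, 0.32, 0.1] 10 0 0.0 clear 0.0408
[0.586, 0.32, 0.1] 20 0 0.0 clear 0.046
[0.586, 0.32, 0.1] 25 0 0.0 clear 0.0463
[0.586, 0.32, 0.1] 30 0 0.0 clear 0.0452
[0.586, 0.32, 0.1] 20 15 0.0 clear 0.0371
[0.605, 0.12, 0.1] 0 0 0.0 clear -0.0006
[0.605, 0.12, 0.1] 10 0 0.0 clear 0.015
[0.605, 0.12, 0.1] 20 0 0.0 clear 0.0243
[0.605, 0.12, 0.1] 25 0 0.0 clear 0.0267
[0.605, 0.12, 0.1] 30 0 0.0 clear 0.0275
[0.605, 0.12, 0.1] 20 15 0.0 clear 0.0121
[0.605, 0.12, 0.105] 0 0 0.0 clear 0.002
[0.605, 0.12, 0.105] 10 0 0.0 clear 0.0174
[0.605, 0.12, 0.105] 20 0 0.0 clear 0.0264
[0.605, 0.12, 0.105] 25 0 0.0 clear 0.0286
[0.605, 0.12, 0.105] 30 0 0.0 clear 0.0294
[0.605, 0.12, 0.105] 20 15 0.0 clear 0.0144
[0.58, 0.17, 0.065] 0 0 0.0 clear -0.0174
[0.58, 0.17, 0.065] 10 0 0.0 clear -0.0004
[0.58, 0.17, 0.065] 20 0 0.0 clear 0.0108
[0.58, 0.17, 0.065] 25 0 0.0 clear 0.0141
[0.58, 0.17, 0.065] 30 0 0.0 clear 0.0159
[0.58, 0.17, 0.065] 20 15 0.0 clear -0.0016
[0.58, 0.2, 0.065] 0 0 0.0 clear -0.0112
[0.58, 0.2, 0.065] 10 0 0.0 clear 0.0053
[0.58, 0.2, 0.065] 20 0 0.0 clear 0.0157
[0.58, 0.2, 0.065] 25 0 0.0 clear 0.0186
[0.58, 0.2, 0.065] 30 0 0.0 clear 0.0201
[0.58, 0.2, 0.065] 20 15 0.0 clear 0.0038
[0.58, 0.25, 0.065] 0 0 0.0 clear -0.0008
[0.58, 0.25, 0.065] 10 0 0.0 clear 0.0142
[0.58, 0.25, 0.065] 20 0 0.0 clear 0.0233
[0.58, 0.25, 0.065] 25 0 0.0 clear 0.0256
[0.58, 0.25, 0.065] 30 0 0.0 clear 0.0263
[0.58, 0.25, 0.065] 20 15 0.0 clear 0.0122
```

Call:
move_arm --increments '[0,0,0,0.0,0,-0.011,1,0,0,0,0.001,-0.008,-0.012,1,0,0,0,0.001,-0.014,-0.012,1,0,0,0,0.002,-0.02,-0.012,1,0,0,0,0.002,-0.026,-0.012,1]'

```text
time: 3.3
position: [0.5925, 0.2942, 0.0991]
ee_rot: [-0.041, 0.984, -0.006, -0.173]
wrist_force: [1.0, 2.5, 0.6]
opening: 0.001
```

```bash
python3 -c "
from h import *
stat()
snap('side','side4');crop('side4',200,130,340,290,4,'s4')"
```

```text
t 3.3 TCP [0.5925 0.2942 0.0991] q [ 0.345  0.455  1.536  0.09   1.486 -1.333] tau [ -1.6 -52.7 -32.   -0.5   1.3   0.1] F [0.97 2.53 0.63]
TCP box [[0.0087 0.1627 0.0991]] tip box [[0.0023 0.1627 0.0812]] tool x/y/z in world [[-0.937, -0.079, 0.34], [-0.083, 0.997, 0.002], [-0.339, -0.027, -0.94]] jaw yaw vs box -0.15849351209652696
```

View pics/s4.png

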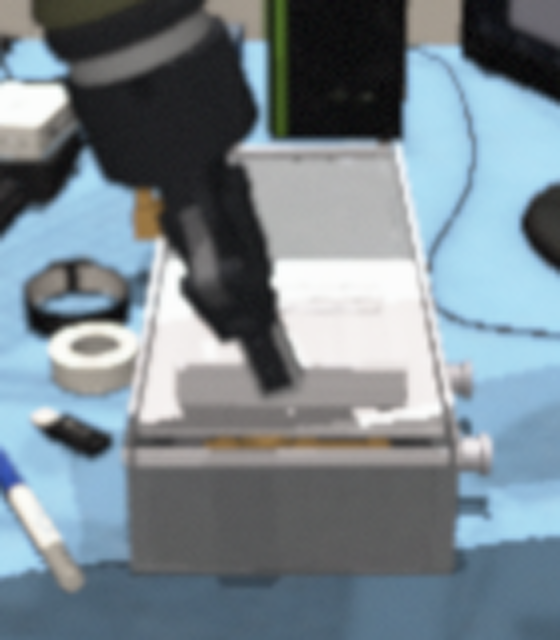

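Call:
move_arm --increments '[0,0,0,0,-0.008,0,1,0,0,0,0,-0.016,0,1,0,0,0,0.001,-0.024,0,1,0,0,0,0.001,-0.032,0,1,0,0,0,0.002,-0.04,0,1]'

```text
time: 3.85
position: [0.5942, 0.2539, 0.0989]
ee_rot: [-0.041, 0.984, -0.007, -0.173]
wrist_force: [-0.4, 4.4, 3.0]
opening: -0.0
```

Call:
move_arm --increments '[0,0,0,0.001,-0.01,0,1,0,0,0,0.002,-0.02,0,1,0,0,0,0.003,-0.03,0,1,0,0,0,0.003,-0.04,0,1,0,0,0,0.004,-0.05,0,1]'

```text
time: 4.35
position: [0.5984, 0.204, 0.0989]
ee_rot: [-0.041, 0.984, -0.007, -0.173]
wrist_force: [0.4, 6.0, 1.7]
opening: 0.003
```

```bash
python3 -W ignore -c "
from h import *
from kin import *
stat();print('mon clear',mclear(env.observe()['joints']))
snap('side','side5')"
```

```text
t 4.35 TCP [0.5984 0.204  0.0989] q [ 0.224  0.405  1.605  0.049  1.476 -1.444] tau [ -2.4 -48.9 -30.2  -1.2   1.4   0.1] F [0.38 6.01 1.71]
TCP box [[0.0068 0.0722 0.0989]] tip box [[0.0003 0.0723 0.081 ]] tool x/y/z in world [[-0.937, -0.079, 0.34], [-0.084, 0.996, 0.001], [-0.339, -0.027, -0.94]] jaw yaw vs box -0.12344780686808576
mon clear 0.034313727947951275
```

View pics/side5.png

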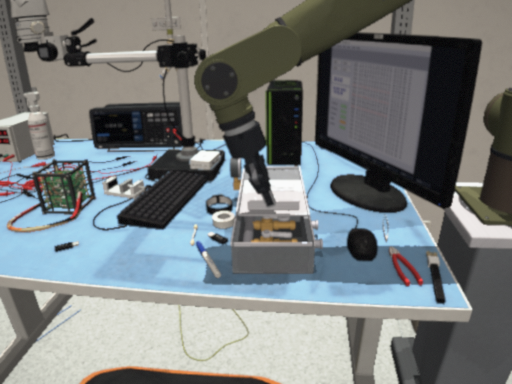

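Call:
move_arm --increments '[0,0,0,0.001,-0.01,0,1,0,0,0,0.002,-0.02,0,1,0,0,0,0.003,-0.03,0,1,0,0,0,0.004,-0.04,0,1,0,0,0,0.005,-0.05,0,1]'

```text
time: 4.9
position: [0.603, 0.1542, 0.0988]
ee_rot: [-0.041, 0.984, -0.007, -0.173]
wrist_force: [-0.4, 6.0, 3.4]
opening: -0.001
```

Call:
move_arm --increments '[0,0,0,0.001,-0.006,0,1,0,0,0,0.001,-0.012,0,1,0,0,0,0.002,-0.018,0,1,0,0,0,0.002,-0.023,0,1,0,0,0,0.002,-0.027,0,1]'

```text
time: 5.4
position: [0.6051, 0.1274, 0.0988]
ee_rot: [-0.041, 0.984, -0.007, -0.173]
wrist_force: [1.0, 7.0, 2.9]
opening: 0.001
```

```bash
python3 -W ignore -c "
from h import *
from kin import *
stat();print('mon clear',mclear(env.observe()['joints']))"
```

```text
t 5.4 TCP [0.6051 0.1274 0.0988] q [ 0.116  0.382  1.636  0.012  1.472 -1.542] tau [ -3.8 -47.2 -29.7  -1.7   1.2   0.1] F [0.98 7.02 2.86]
TCP box [[ 0.0069 -0.0046  0.0988]] tip box [[ 0.0005 -0.0045  0.0809]] tool x/y/z in world [[-0.937, -0.079, 0.341], [-0.084, 0.996, 0.001], [-0.34, -0.027, -0.94]] jaw yaw vs box -0.1319143211303384
mon clear 0.024967087973649577
```

Call:
move_arm --increments '[0,0,0,0,-0.003,0,1,0,0,0,0,-0.006,0,1,0,0,0,0,-0.007,0,1]'

```text
time: 5.7
position: [0.6056, 0.1207, 0.0989]
ee_rot: [-0.041, 0.984, -0.006, -0.172]
wrist_force: [2.8, 6.6, 3.1]
opening: -0.002
```

Call:
move_arm --increments '[0,0,0,0,-0.001,0,1,0,0,0,0,-0.002,0,1]'

```text
time: 5.9
position: [0.6057, 0.119, 0.0989]
ee_rot: [-0.042, 0.984, -0.006, -0.172]
wrist_force: [2.4, 7.2, 2.9]
opening: 0.0
```

Call:
move_arm --increments '[0,0,0,0,-0.001,0,1,0,0,0,0,-0.002,0,1]'

```text
time: 6.1
position: [0.6058, 0.1171, 0.0989]
ee_rot: [-0.042, 0.984, -0.006, -0.172]
wrist_force: [2.7, 8.0, 2.6]
opening: 0.004
```

Call:
move_arm --increments '[0,0,0,0,-0.001,0,1,0,0,0,0,-0.002,0,1]'

```text
time: 6.3
position: [0.6059, 0.1156, 0.0989]
ee_rot: [-0.042, 0.984, -0.006, -0.172]
wrist_force: [3.1, 9.3, 1.9]
opening: -0.003
```

```bash
python3 -W ignore -c "
from h import *
stat()
snap('top','top6');snap('side','side6');crop('top6',140,140,380,290,3.3,'c6');crop('side6',200,130,340,290,4,'s6')"
```

```text
t 6.3 TCP [0.6059 0.1156 0.0989] q [ 0.098  0.378  1.641  0.008  1.469 -1.559] tau [ -5.9 -47.4 -28.8  -2.6   1.9   0.1] F [3.05 9.28 1.89]
TCP box [[ 0.0067 -0.0165  0.0989]] tip box [[ 0.0003 -0.0164  0.081 ]] tool x/y/z in world [[-0.938, -0.08, 0.339], [-0.084, 0.996, 0.003], [-0.338, -0.025, -0.941]] jaw yaw vs box -0.13751679556416718
```

View pics/c6.png

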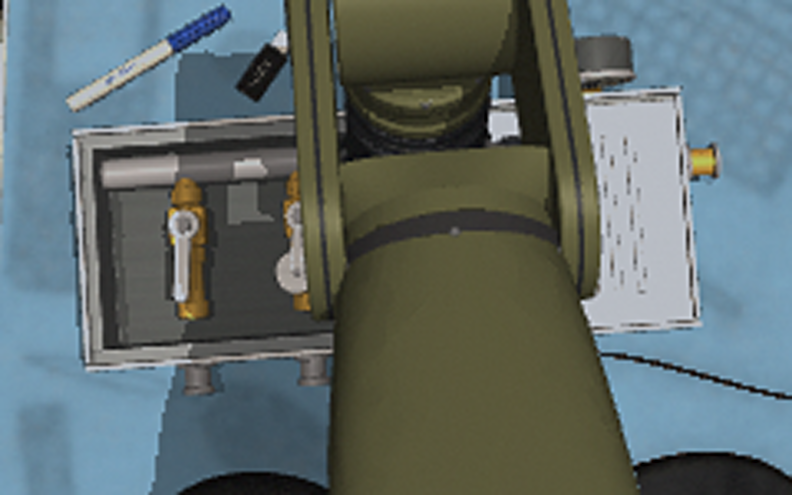

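View pics/s6.png

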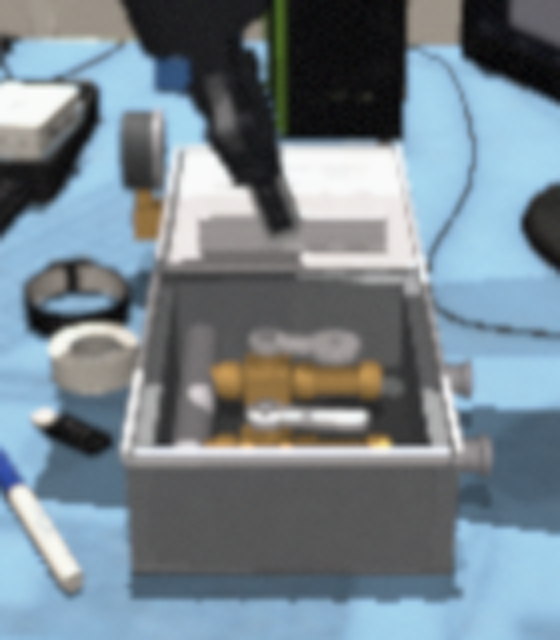

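Call:
move_arm --increments '[0,0,0,0,0.008,0,1,0,0,0,-0.001,0.02,0.01,1,0,0,0,-0.003,0.05,0.05,1,0,0,0,-0.006,0.09,0.07,1,0,0,0,-0.01,0.14,0.08,1]'

```text
time: 6.9
position: [0.5961, 0.2535, 0.1817]
ee_rot: [-0.04, 0.984, -0.008, -0.171]
wrist_force: [0.2, 0.3, 0.0]
opening: 0.002
```

```bash
python3 -W ignore -c "
from h import *
d=load('top6')
f=lambda q:(np.array(q,float)+.5)/3.3-.5+[140,140]
print('disc from top6',w2b(BP,pix2w(d,f([[290,272]]),.052)), 'plain nut,end',w2b(BP,pix2w(d,f([[182,225],[181,297]]),[.056,.052])))
stat()
snap('top','top7');snap('side','side7');crop('top7',140,140,380,290,3.3,'c7')"
```

```text
disc from top6 [[-0.02422227  0.0633712   0.052     ]] plain nut,end [[ 0.01077603  0.1302246   0.056     ]
 [-0.03516405  0.13425092  0.052     ]]
t 6.9 TCP [0.5961 0.2535 0.1817] q [ 0.292  0.353  1.522  0.069  1.604 -1.371] tau [ -3.5 -51.9 -32.2  -0.    1.1  -0.6] F [0.21 0.26 0.02]
TCP box [[0.0089 0.1218 0.1817]] tip box [[0.0024 0.1218 0.1638]] tool x/y/z in world [[-0.938, -0.077, 0.338], [-0.082, 0.997, -0.001], [-0.337, -0.029, -0.941]] jaw yaw vs box -0.22267234296660376
```

View pics/c7.png

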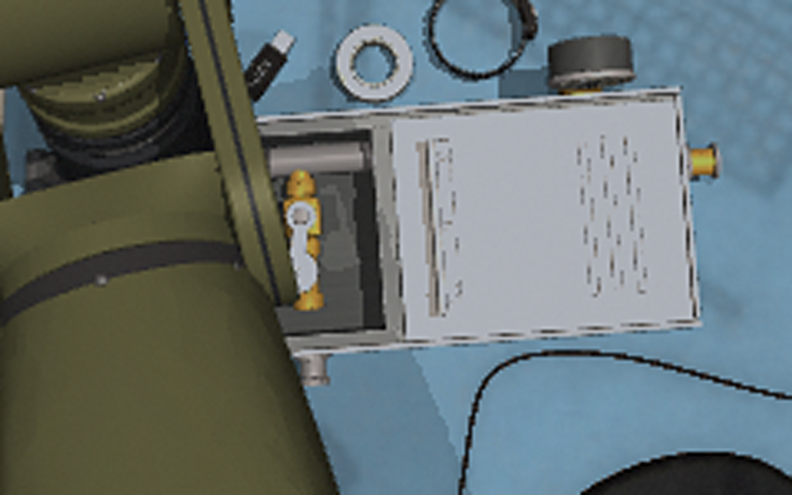

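Call:
move_arm --increments '[0,0,0,-0.005,-0.03,0,1,0,0,0,-0.012,-0.06,-0.02,1,0,0,0,-0.022,-0.097,-0.05,1,0,0,0,-0.022,-0.097,-0.075,1,0,0,0,-0.022,-0.097,-0.075,1]'

```text
time: 7.5
position: [0.5696, 0.1542, 0.0988]
ee_rot: [-0.041, 0.983, -0.008, -0.178]
wrist_force: [0.2, 0.4, 0.0]
opening: 0.002
```

```bash
python3 -W ignore -c "
from h import *
from kin import *
stat();print('mon clear',mclear(env.observe()['joints']))
snap('side','side8');crop('side8',190,30,450,280,3,'s8')"
```

```text
t 7.5 TCP [0.5696 0.1542 0.0988] q [ 0.162  0.331  1.703  0.026  1.465 -1.499] tau [ -0.8 -48.6 -33.2   0.    0.8  -0. ] F [0.22 0.4  0.03]
TCP box [[-0.0261  0.0251  0.0988]] tip box [[-0.0328  0.0251  0.0811]] tool x/y/z in world [[-0.933, -0.077, 0.35], [-0.083, 0.997, -0.002], [-0.349, -0.031, -0.937]] jaw yaw vs box -0.1930551214191638
mon clear 0.01880837863299173
```

View pics/s8.png

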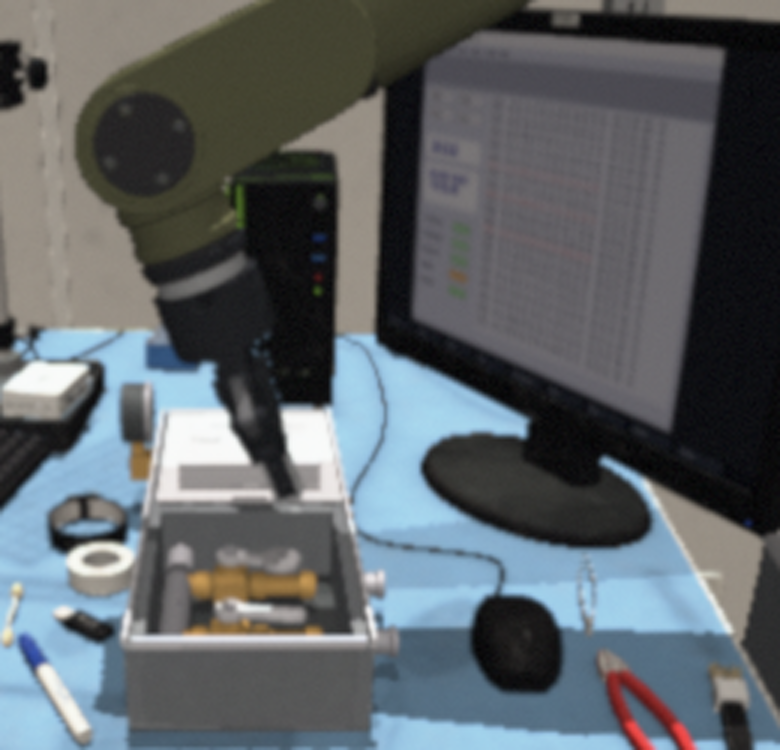

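```bash
cat > plan.py <<'E'
from h import *
from kin import *
p=BP[2]
def rot(tilt,ty,yaw=0):
    Rb=R.from_euler('z',p)
    return Rb*R.from_euler('x',ty,degrees=True)*R.from_euler('y',tilt,degrees=True)*R.from_euler('z',yaw,degrees=True)*R.from_quat([0,1,0,0])
def tcp(tipxy,Rm,zlow=.045,hx=.011,hy=.0135):
    # tip centre so that lowest corner is zlow
    M=Rm.as_matrix(); drop=abs(M[2,0])*hx+abs(M[2,1])*hy
    t=b2w(BP,[[*tipxy,zlow+drop]])[0]; return t-.019*M[:,2]
E
python3 -W ignore -c "
from plan import *
q0=env.observe()['joints']
pts_=[(-.030,.028),(-.033,.05),(-.029,.074),(-.016,.09)]
for tilt in (20,27,34):
  for ty in (0,-10,-18,-25):
    Rm=rot(tilt,ty)
    o=[]
    for a in pts_:
      T=tcp(a,Rm);q,e=ik(T,Rm,q0);o.append((round(mclear(q)*1000,1),round(e,4)))
    print(tilt,ty,o,T[2].round(3))
"
```

```text
20 0 [(np.float64(6.5), np.float64(0.0)), (np.float64(8.7), np.float64(0.0)), (np.float64(13.4), np.float64(0.0)), (np.float64(19.6), np.float64(0.0))] 0.067
20 -10 [(np.float64(12.3), np.float64(0.0)), (np.float64(14.3), np.float64(0.0)), (np.float64(18.8), np.float64(0.0)), (np.float64(24.5), np.float64(0.0))] 0.069
20 -18 [(np.float64(14.4), np.float64(0.0)), (np.float64(16.6), np.float64(0.0)), (np.float64(20.7), np.float64(0.0)), (np.float64(25.9), np.float64(0.0))] 0.07
20 -25 [(np.float64(14.8), np.float64(0.0)), (np.float64(16.6), np.float64(0.0)), (np.float64(20.5), np.float64(0.0)), (np.float64(25.4), np.float64(0.0))] 0.07
27 0 [(np.float64(12.1), np.float64(0.0)), (np.float64(14.0), np.float64(0.0)), (np.float64(18.2), np.float64(0.0)), (np.float64(23.5), np.float64(0.0))] 0.067
27 -10 [(np.float64(17.1), np.float64(0.0)), (np.float64(18.9), np.float64(0.0)), (np.float64(22.8), np.float64(0.0)), (np.float64(27.5), np.float64(0.0))] 0.069
27 -18 [(np.float64(18.8), np.float64(0.0)), (np.float64(20.6), np.float64(0.0)), (np.float64(24.2), np.float64(0.0)), (np.float64(28.3), np.float64(0.0))] 0.07
27 -25 [(np.float64(18.8), np.float64(0.0)), (np.float64(20.4), np.float64(0.0)), (np.float64(23.6), np.float64(0.0)), (np.float64(27.6), np.float64(0.0))] 0.071
34 0 [(np.float64(14.5), np.float64(0.0)), (np.float64(16.3), np.float64(0.0)), (np.float64(20.0), np.float64(0.0)), (np.float64(24.3), np.float64(0.0))] 0.067
34 -10 [(np.float64(18.7), np.float64(0.0)), (np.float64(20.4), np.float64(0.0)), (np.float64(23.7), np.float64(0.0)), (np.float64(27.4), np.float64(0.0))] 0.069
34 -18 [(np.float64(20.0), np.float64(0.0)), (np.float64(21.7), np.float64(0.0)), (np.float64(24.7), np.float64(0.0)), (np.float64(27.7), np.float64(0.0))] 0.07
34 -25 [(np.float64(19.8), np.float64(0.0)), (np.float64(21.3), np.float64(0.0)), (np.float64(23.9), np.float64(0.0)), (np.float64(26.6), np.float64(0.0))] 0.071
```

```bash
cat >> plan.py <<'E'
def delta(tipxy,zlow,tilt=28,ty=-12):
    o=env.observe();Rm=rot(tilt,ty);T=tcp(tipxy,Rm,zlow)
    rv=np.degrees((Rm*R.from_quat(o['ee_rot']).inv()).as_rotvec()); q,e=ik(T,Rm,o['joints'])
    print(tipxy,zlow,'T',T.round(4),'rv',rv.round(2),'dp',(T-o['position']).round(4),'mc',mclear(q).round(3),'q',q.round(2))
E
python3 -W ignore -c "
from plan import *
delta((-.028,.026),.078);delta((-.028,.027),.045)"
```

```text
(-0.028, 0.026) 0.078 T [0.5763 0.1591 0.1023] rv [-12.52   6.65  -0.67] dp [0.005 0.004 0.001] mc 0.03 q [ 0.23  0.44  1.59 -0.12  1.63 -1.35]
(-0.028, 0.027) 0.045 T [0.5762 0.1601 0.0693] rv [-12.52   6.65  -0.67] dp [ 0.0049  0.005  -0.032 ] mc 0.019 q [ 0.23  0.48  1.6  -0.11  1.58 -1.35]
```

Call:
move_arm --increments '[-6,3.3,-0.3,0.003,0.002,0.004,1,-12.5,6.6,-0.7,0.005,0.004,0.002,1,-12.5,6.6,-0.7,0.005,0.004,0.001,1]'

```text
time: 7.85
position: [0.5795, 0.1624, 0.1048]
ee_rot: [-0.018, 0.966, -0.111, -0.232]
wrist_force: [-0.2, 0.8, -1.5]
opening: -0.0
```

```bash
python3 -W ignore -c "
from plan import *
stat();snap('side','side9');crop('side9',200,130,340,290,4,'s9')
delta((-.028,.027),.045)"
```

```text
t 7.85 TCP [0.5795 0.1624 0.1048] q [ 0.233  0.439  1.583 -0.115  1.628 -1.352] tau [  0.1 -51.9 -32.7  -0.6   1.8   0.3] F [-0.16  0.76 -1.55]
TCP box [[-0.0156  0.0325  0.1048]] tip box [[-0.0244  0.029   0.0883]] tool x/y/z in world [[-0.891, 0.017, 0.453], [-0.087, 0.975, -0.207], [-0.445, -0.224, -0.867]] jaw yaw vs box 0.15232329749447615
(-0.028, 0.027) 0.045 T [0.5762 0.1601 0.0693] rv [-0.2   0.43 -0.22] dp [-0.0028 -0.0016 -0.0353] mc 0.019 q [ 0.23  0.48  1.6  -0.11  1.58 -1.35]
```

View pics/s9.png

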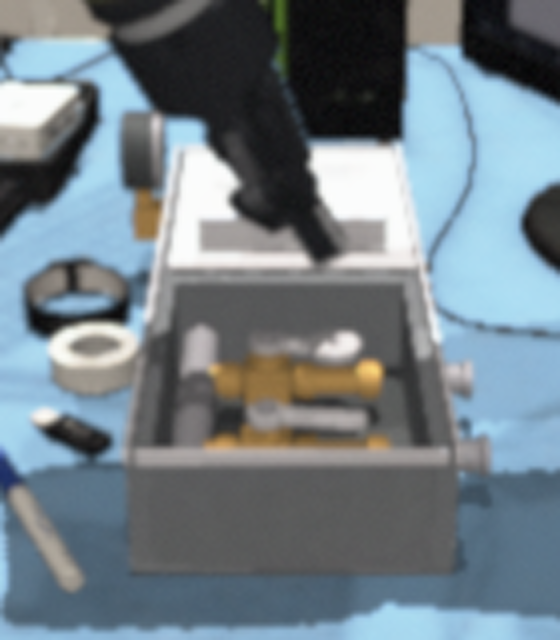

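Call:
move_arm --increments '[0,0.4,0,-0.002,-0.002,-0.01,1,0,0.4,0,-0.003,-0.002,-0.018,1,0,0.4,0,-0.003,-0.002,-0.026,1,0,0.4,0,-0.003,-0.002,-0.034,1,0,0.4,0,-0.003,-0.002,-0.035,1]'

```text
time: 8.4
position: [0.5741, 0.1575, 0.0676]
ee_rot: [-0.017, 0.965, -0.111, -0.238]
wrist_force: [-0.6, 0.1, 0.3]
opening: 0.0
```

```bash
python3 -W ignore -c "
from plan import *
stat();snap('side','side10');crop('side10',200,20,400,290,2.2,'s10');snap('top','top10');crop('top10',140,140,380,290,3.3,'c10')
for a in ((-.030,.036),(-.033,.047),(-.033,.0606),(-.029,.0736),(-.0227,.083),(-.0155,.09)): delta(a,.045)"
```

```text
t 8.4 TCP [0.5741 0.1575 0.0676] q [ 0.227  0.475  1.606 -0.114  1.579 -1.35 ] tau [ -0.1 -52.4 -30.8  -0.3   1.5   0. ] F [-0.59  0.08  0.26]
TCP box [[-0.0214  0.028   0.0676]] tip box [[-0.0304  0.0246  0.0512]] tool x/y/z in world [[-0.887, 0.02, 0.462], [-0.085, 0.975, -0.206], [-0.455, -0.222, -0.862]] jaw yaw vs box 0.06703373217084163
(-0.03, 0.036) 0.045 T [0.5734 0.1689 0.0693] rv [-0.11 -0.11 -0.05] dp [-0.0014  0.0111  0.0006] mc 0.019 q [ 0.24  0.48  1.6  -0.11  1.58 -1.33]
(-0.033, 0.047) 0.045 T [0.5695 0.1796 0.0693] rv [-0.11 -0.11 -0.05] dp [-0.0053  0.0218  0.0006] mc 0.02 q [ 0.26  0.48  1.6  -0.1   1.58 -1.32]
(-0.033, 0.0606) 0.045 T [0.5683 0.1932 0.0693] rv [-0.11 -0.11 -0.05] dp [-0.0065  0.0354  0.0006] mc 0.021 q [ 0.28  0.48  1.59 -0.09  1.59 -1.3 ]
(-0.029, 0.0736) 0.045 T [0.5712 0.2065 0.0693] rv [-0.11 -0.11 -0.05] dp [-0.0036  0.0486  0.0006] mc 0.024 q [ 0.29  0.5   1.57 -0.08  1.6  -1.29]
(-0.0227, 0.083) 0.045 T [0.5766 0.2164 0.0693] rv [-0.11 -0.11 -0.05] dp [0.0018 0.0586 0.0006] mc 0.026 q [ 0.3   0.51  1.55 -0.08  1.6  -1.28]
(-0.0155, 0.09) 0.045 T [0.5832 0.224  0.0693] rv [-0.11 -0.11 -0.05] dp [0.0084 0.0661 0.0006] mc 0.028 q [ 0.31  0.53  1.52 -0.07  1.61 -1.28]
```

View pics/s10.png

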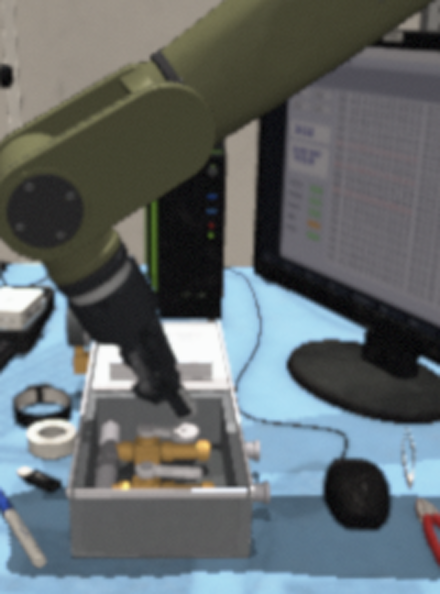

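View pics/c10.png

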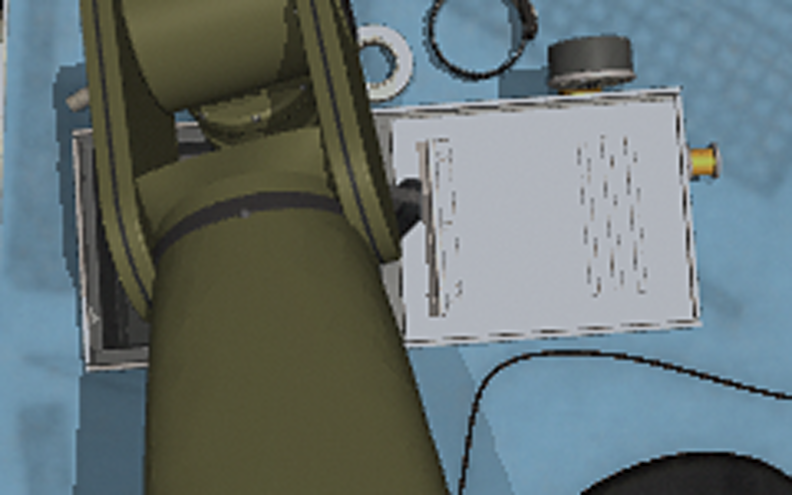

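Call:
move_arm --increments '[0,0,0,-0.001,0.005,0.001,1,0,0,0,-0.002,0.011,0.001,1,0,0,0,-0.004,0.017,0.001,1,0,0,0,-0.005,0.022,0.001,1,0,0,0,-0.006,0.028,0.001,1]'

```text
time: 9.0
position: [0.5698, 0.1859, 0.0706]
ee_rot: [-0.017, 0.965, -0.112, -0.235]
wrist_force: [4.1, -4.0, 0.6]
opening: -0.0
```

```bash
python3 -W ignore -c "
from plan import *
stat();snap('side','side11');crop('side11',220,180,340,270,6,'s11')"
```

```text
t 9.0 TCP [0.5698 0.1859 0.0706] q [ 0.267  0.479  1.595 -0.097  1.587 -1.315] tau [  2.7 -51.1 -28.5   1.1   2.   -0.1] F [ 4.1  -3.95  0.63]
TCP box [[-0.0232  0.0567  0.0706]] tip box [[-0.0321  0.0532  0.0542]] tool x/y/z in world [[-0.889, 0.019, 0.458], [-0.086, 0.975, -0.207], [-0.451, -0.223, -0.864]] jaw yaw vs box 0.07982826363854656
```

View pics/s11.png

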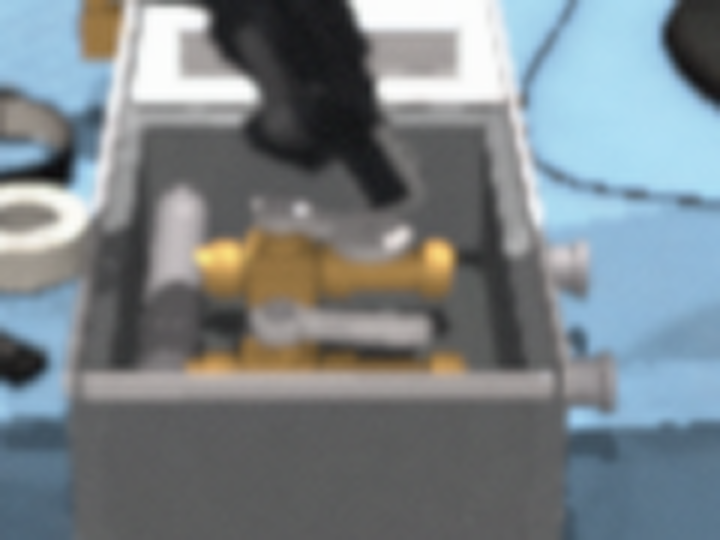

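Call:
move_arm --increments '[0,0,0,-0.001,0.004,-0.001,1,0,0,0,-0.001,0.008,-0.001,1,0,0,0,0,0.013,-0.001,1,0,0,0,0.001,0.018,-0.001,1,0,0,0,0.002,0.022,-0.001,1]'

```text
time: 9.55
position: [0.5705, 0.2086, 0.0687]
ee_rot: [-0.017, 0.965, -0.111, -0.237]
wrist_force: [-0.7, -2.6, 1.9]
opening: -0.0
```

```bash
python3 -W ignore -c "
from plan import *
stat();snap('side','side12');crop('side12',220,180,340,270,6,'s12')
for a in ((-.0227,.083),(-.0155,.09)): delta(a,.045)"
```

```text
t 9.55 TCP [0.5705 0.2086 0.0687] q [ 0.296  0.499  1.571 -0.08   1.597 -1.291] tau [  1.3 -52.4 -30.8   0.5   0.9  -0.1] F [-0.66 -2.59  1.86]
TCP box [[-0.0206  0.0792  0.0687]] tip box [[-0.0295  0.0758  0.0523]] tool x/y/z in world [[-0.887, 0.019, 0.462], [-0.086, 0.975, -0.206], [-0.454, -0.222, -0.863]] jaw yaw vs box 0.08479002979687777
(-0.0227, 0.083) 0.045 T [0.5766 0.2164 0.0693] rv [-0.16 -0.15 -0.07] dp [0.0061 0.0072 0.0006] mc 0.026 q [ 0.3   0.51  1.55 -0.08  1.6  -1.28]
(-0.0155, 0.09) 0.045 T [0.5832 0.224  0.0693] rv [-0.16 -0.15 -0.07] dp [0.0127 0.0148 0.0006] mc 0.028 q [ 0.31  0.53  1.52 -0.07  1.61 -1.28]
```

View pics/s12.png

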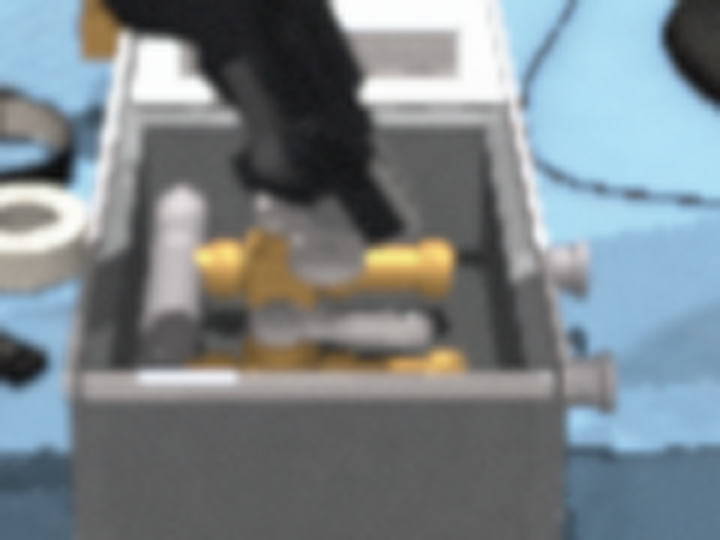

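Call:
move_arm --increments '[0,0,0,0.003,0.004,0,1,0,0,0,0.006,0.007,0,1,0,0,0,0.009,0.01,0,1,0,0,0,0.012,0.012,0,1,0,0,0,0.014,0.013,0,1]'

```text
time: 10.1
position: [0.5845, 0.2213, 0.0687]
ee_rot: [-0.017, 0.965, -0.111, -0.238]
wrist_force: [-7.0, -3.4, 0.3]
opening: 0.002
```

```bash
python3 -W ignore -c "
from plan import *
stat();snap('side','side13');crop('side13',220,180,340,270,6,'s13')"
```

```text
t 10.1 TCP [0.5845 0.2213 0.0687] q [ 0.307  0.532  1.523 -0.075  1.612 -1.283] tau [  0.5 -55.6 -34.7   0.1  -0.4   0. ] F [-6.95 -3.45  0.26]
TCP box [[-0.0056  0.0907  0.0687]] tip box [[-0.0145  0.0872  0.0523]] tool x/y/z in world [[-0.886, 0.02, 0.463], [-0.086, 0.975, -0.206], [-0.455, -0.222, -0.862]] jaw yaw vs box 0.09744288767183207
```

View pics/s13.png

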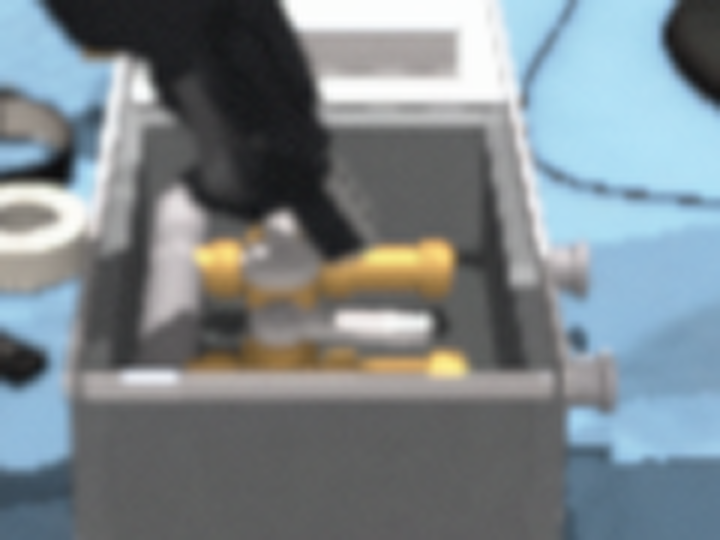

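Call:
move_arm --increments '[0,0,0,0.001,0,0,1,0,0,0,0.002,0,0,1,0,0,0,0.002,0,0,1]'

```text
time: 10.45
position: [0.5847, 0.221, 0.0685]
ee_rot: [-0.017, 0.964, -0.111, -0.24]
wrist_force: [-8.3, -2.1, 1.3]
opening: -0.001
```

Call:
move_arm --increments '[0,0,0,0.001,0,0,1,0,0,0,0.002,0,0,1,0,0,0,0.002,0,0,1]'

```text
time: 10.75
position: [0.5852, 0.221, 0.0683]
ee_rot: [-0.017, 0.964, -0.111, -0.242]
wrist_force: [-13.7, -1.5, 3.5]
opening: -0.001
```

Call:
move_arm --increments '[0,0,0,-0.006,0,0,1,0,0,0,-0.014,0,0.002,1,0,0,0,-0.014,0,0.03,1,0,0,0,-0.014,0.01,0.07,1,0,0,0,-0.01,0.04,0.11,1]'

```text
time: 11.25
position: [0.579, 0.2599, 0.18]
ee_rot: [-0.016, 0.965, -0.111, -0.236]
wrist_force: [1.1, 1.4, 0.1]
opening: 0.002
```

Call:
move_arm --increments '[0,0,0,0.01,0.04,0.03,1,0,0,0,0,0.08,0.06,1,0,0,0,-0.02,0.12,0.08,1,0,0,0,-0.06,0.16,0.09,1,0,0,0,-0.09,0.19,0.09,1]'

```text
time: 11.75
position: [0.4893, 0.4529, 0.2718]
ee_rot: [-0.017, 0.966, -0.109, -0.234]
wrist_force: [1.3, -0.1, -0.1]
opening: -0.0
```

```bash
python3 -W ignore -c "
from plan import *
stat();snap('side','side14');crop('side14',220,180,340,270,6,'s14');snap('top','top14');crop('top14',140,140,380,290,3.3,'c14')"
```

```text
t 11.75 TCP [0.4893 0.4529 0.2718] q [ 0.632  0.432  1.299  0.095  1.924 -0.965] tau [ -4.  -55.1 -35.8  -0.1   1.7  -0.5] F [ 1.29 -0.08 -0.15]
TCP box [[-0.0804  0.3296  0.2718]] tip box [[-0.0893  0.3262  0.2553]] tool x/y/z in world [[-0.89, 0.018, 0.456], [-0.084, 0.976, -0.202], [-0.448, -0.218, -0.867]] jaw yaw vs box -0.03702203513238089
```

View pics/s14.png

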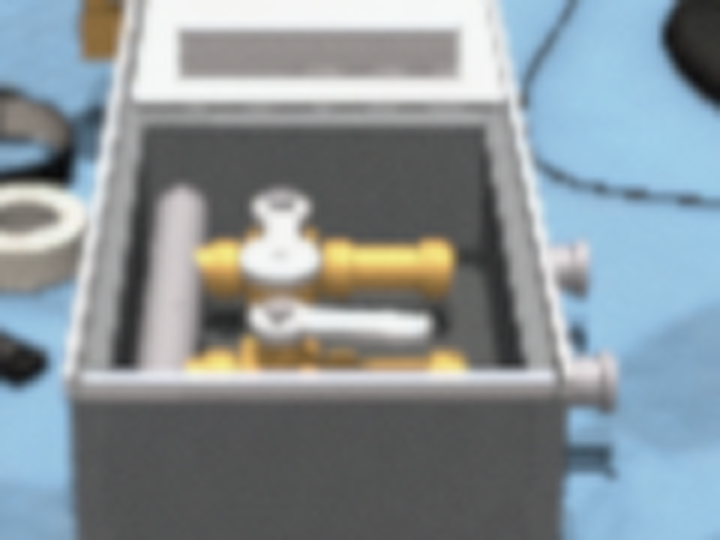

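View pics/c14.png

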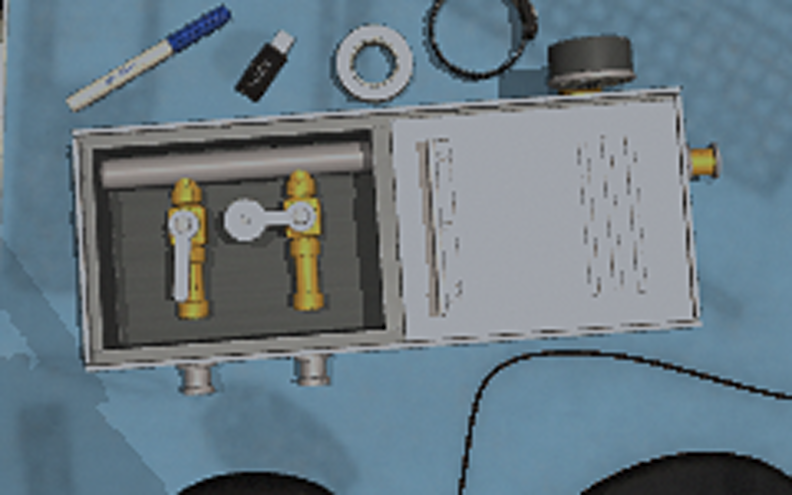

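```bash
python3 -W ignore -c "
from plan import *
d=load('top14')
f=lambda q:(np.array(q,float)+.5)/3.3-.5+[140,140]
X=w2b(BP,pix2w(d,f([[245,219],[302,215],[182,225],[181,297],[393,122],[404,338]]),[.052,.056,.056,.052,.066,.066]));print(X.round(4))
v=X[0]-X[1];print('theta',np.arctan2(v[1],-v[0]))
print(np.degrees(np.arctan2(-(X[0]-[.012,.054,0])[0],(X[0]-[.012,.054,0])[1])))"
```

```text
[[ 0.0119  0.09    0.052 ]
 [ 0.0117  0.053   0.056 ]
 [ 0.0108  0.1302  0.056 ]
 [-0.0352  0.1343  0.052 ]
 [ 0.0664 -0.0095  0.066 ]
 [-0.071  -0.0065  0.066 ]]
theta 1.577256105705403
0.15471345451668747
```

Call:
move_arm --increments '[0,0,0,0,0,0,1,0,0,0,0,0,0,1,0,0,0,0,0,0,1]'

```text
time: 12.15
position: [0.4905, 0.4496, 0.2687]
ee_rot: [-0.016, 0.965, -0.111, -0.236]
wrist_force: [0.1, 0.1, -0.6]
opening: 0.003
```

```bash
python3 -c "
from h import *
print(env.sign_off())"
```

```text
the job is handed in; nothing more can be done
None
```

The cover is pushed open to its far stop and the tagged lever is shut against its own stop. I handed the job in at about 12 s of the 53 s allowed; the hand-in reports no verdict.

The tagged valve was the one at y = +54 mm. I worked with shut fingertips throughout and tilted the tool so the forearm cleared the monitor, by about 2 cm at the closest by my estimate.

| Check | Result |
|---|---|
| Cover position | y about -0.100 m (stop at -0.099, limit -0.087); looks flat in its track |
| Peak force pushing the cover | about 10 N at the wrist sensor |
| Tagged lever angle | about 1.57 rad by the last top picture |
| Peak force on the tagged lever | about 14 N at its stop |
| Plain lever | no measurable movement between pictures before and after the lever push |
| Things behind the box | the marker, tape roll and memory stick look unmoved; I did not measure any of them |
| Robot at hand-in | clear of everything, wrist force near zero |

No check failed or disagreed beyond the 2 to 3 mm the camera calibration allows.

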